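Thread-check the levelling screws and rack the good ones

ROBOT

A 6-joint arm with a two-finger parallel gripper is mounted at the origin on the work surface. World frame = base frame: x ahead of the robot, y to its left, z up, the work surface at z = 0. Lengths are in mm, angles in degrees, forces in N, time in s.
With the tool pointing down it reaches from about 350 to 850 mm from the base axis. Payload 8.1 kg.
Tool frame: the origin (TCP) lies midway between the tips of the shut fingers; the grasp point (between the pads) lies 19 mm behind it (r.pinch_z is the distance from the TCP to the grasp point, in mm); z points along the fingers, y is the line along which they close (so a half turn about z gives the same grasp; the last joint's range is limited). The gripper opens to 85 mm and grips with 20 to 120 N. Pads are 22 mm wide; open, the fingers measure 114 mm over their backs; the gripper's body (76 mm by 85 mm) begins 54 mm behind the grasp point. The pads swing forward as they close: fully open they stand 13 mm farther back than shut.
Start: joints at [-4.893, 7.471, 85.268, -0, 87.261, -4.893], TCP at [600.004, 0.022, 231.292] pointing down, gripper open.
Joint ranges: [-169.43, 169.43], [-51.17, 129.36], [1.28, 143.12], [-76.62, 256.62], [0, 156.53], [-152.29, 152.29]. Speed limits (degrees/s): [136.94, 136.94, 159.86, 180, 180, 180].

INTERFACE

Orientations are given as [roll, pitch, yaw] about the fixed x, y, z axes, in that order (R = Rz(yaw) Ry(pitch) Rx(roll)).
In Python, from bench import sensors, optics, job, r gives the robot as it stands.
- The arm moves only by the tool play_rows, never from a script. Its argument "motion" is a list that holds one entry, the list of rows, each a list of 6 numbers: the shift along the tool's x, y, z in cm, then the turn, a rotation vector about the tool's x, y, z in degrees. In form: [[[x, y, z, ax, ay, az], ...]]. A call has 1 to 5 rows; each row is the pose to reach, as a shift and turn from the pose commanded when the call began, along the tool's axes at that moment; what a row does not reach only later rows make up. A row lasts 1/10 s, in which the tool goes at most 50 mm and 8.59 degrees, less where a joint would pass 70% of its speed; a pose out of reach is approached as far as the arm can. A call with a gripper value outside its range is refused whole. "jaw" is the opening, from 0 (shut) to 1 (fully open), set as the call begins (left out, the last holds). The fingers move at their own pace and stop on an object; "squeeze" is the grip in N (left out, the last holds). Time passes only in rows, so rows that repeat a pose let the fingers close. It gives the time, the measured TCP pose, the force, the opening and the grip force at its end, in the units of the state.
- sensors.sense(): the state, without advancing time (a new reading comes with each control period).
- optics.snapshot(name): name is "scene" or "side" or "wrist"; returns a dict with "pixels" (384x512x3 uint8, red, green, blue), "mtx" (3x3 intrinsics, pixels), "R" (3x3) and "t" (3): a world point X has camera coordinates R X + t; the wrist camera has in their place "T_tool_cam" (4x4, takes a point from camera to tool coordinates, whose origin is the TCP and whose axes are the flange's). Camera axes: x right, y down, z forward; pixel columns grow to the right and rows downward; lengths in mm; the calibration is good to about 2 mm. A picture is of the moment at which its call begins: read the wrist's pose just before it. There is no depth.
- job.hand_in(): hands the job in; it is judged then, once.
The state is a dict: "time": time; "joint_pos": joint angles; "qd": joint speeds; "joint_efforts": joint torques, N m; "tool_pos": TCP position; "tcp_rot": TCP orientation; "ft_force": force on the tool from outside, world axes, zero at the start; "wrist_torque": the same for the moment, N m; "finger_gap": finger opening in mm; "grip_force": force on a finger pad.
Only numpy, scipy, OpenCV 4.12 (cv2) and the standard library are available. Lean on these libraries where they do the work, as an engineer would, in place of code of your own. Each camera call takes 0.05 s, during which the arm holds its last target. There are 200 camera calls.

TASK

Check the three levelling screws one at a time: stand the screw's brass nut in the six-sided nest of the thread-check block, fully home, and turn the knob gently clockwise (seen from above) for a good quarter turn, never turning it back. A screw that runs freely goes straight into the next hole of the white rack, starting at the one-dot hole, standing on the bottom of the hole; a screw that tightens up must not be forced and goes as it is into the red reject tray. Leave everything else on the table alone.

Things in the scene. Friction and masses are not known exactly. Their poses are not given: they have to be found in the camera images.
- screw_a: Levelling screw, 100 mm long, 0.24 kg, standing on its nut. Hexagonal brass nut 32 mm across flats, 37 mm across corners, 24 mm high; bare steel thread 12 mm thick; dark round knob 35 mm in diameter from 76 to 100 mm up, with a white index line on top. Origin: centre of the nut's underside; z up; x square to one of the nut's flats. All three look alike; it is not known how many are bad.
- screw_b: Levelling screw, 100 mm long, 0.24 kg, standing on its nut. Hexagonal brass nut 32 mm across flats, 37 mm across corners, 24 mm high; bare steel thread 12 mm thick; dark round knob 35 mm in diameter from 76 to 100 mm up, with a white index line on top. Origin: centre of the nut's underside; z up; x square to one of the nut's flats. All three look alike; it is not known how many are bad.
- screw_c: Levelling screw, 100 mm long, 0.24 kg, standing on its nut. Hexagonal brass nut 32 mm across flats, 37 mm across corners, 24 mm high; bare steel thread 12 mm thick; dark round knob 35 mm in diameter from 76 to 100 mm up, with a white index line on top. Origin: centre of the nut's underside; z up; x square to one of the nut's flats. All three look alike; it is not known how many are bad.
- thread_a (a joint): How far the thread of screw_a is turned into its nut, rad, clockwise from above positive, 0 to 0.1 at the start; its advance is too small to matter. Good: about 0.04 N m all the way. Bad: as easy up to 0.45 rad, then binds solid. Either stays where it is left. The knob is sprung on the thread by a rubber bush, so past the bind the torque grows by 0.026 N m a degree. Stop at once then.
- thread_b (a joint): How far the thread of screw_b is turned into its nut, rad, clockwise from above positive, 0 to 0.1 at the start; its advance is too small to matter. Good: about 0.04 N m all the way. Bad: as easy up to 0.45 rad, then binds solid. Either stays where it is left. The knob is sprung on the thread by a rubber bush, so past the bind the torque grows by 0.026 N m a degree. Stop at once then.
- thread_c (a joint): How far the thread of screw_c is turned into its nut, rad, clockwise from above positive, 0 to 0.1 at the start; its advance is too small to matter. Good: about 0.04 N m all the way. Bad: as easy up to 0.45 rad, then binds solid. Either stays where it is left. The knob is sprung on the thread by a rubber bush, so past the bind the torque grows by 0.026 N m a degree. Stop at once then.
- knob_a_mid (a point): The middle of the knob of screw_a, on its axis, 88 mm above the nut's underside: the place to grip. x points along the white index line. The nut turns along with the knob until it is held in the nest.
- knob_b_mid (a point): The middle of the knob of screw_b, on its axis, 88 mm above the nut's underside: the place to grip. x points along the white index line. The nut turns along with the knob until it is held in the nest.
- knob_c_mid (a point): The middle of the knob of screw_c, on its axis, 88 mm above the nut's underside: the place to grip. x points along the white index line. The nut turns along with the knob until it is held in the nest.
- tray: Blue stock tray, 290 x 100 mm, walls 14 mm high, floor 4 mm thick, where the three screws stand in a row along its x axis about 90 mm apart; the screws may be in any order. It stands left or right of the middle. Fixed. Origin: centre of its underside.
- gauge: Thread-check block, fixed: a black flange 100 x 100 x 12 mm with a steel six-sided nest on it, 12 mm thick walls, 29 mm high in all. Origin: centre of its underside. The nest has flats square to the block's x axis, and every 60 degrees from it.
- gauge_pocket (a point): Centre of the floor of the six-sided nest, 12 mm above the table. The nest is 35 mm across flats and 12 mm deep, plus a flared mouth 5 mm high: its rim is 17 mm above this point. A nut that is home stands on this floor with its upper 7 mm showing and can turn only some 9 degrees either way. Axes as the block's.
- rack: White rack, fixed, 290 x 90 x 22 mm, with three round blind holes in a row along its x axis, marked by one, two and three black dots beside each. It stands opposite the tray. Origin: centre of its underside.
- rack_hole1 (a point): Centre of the floor of the rack hole marked with one dot (the first to fill): 45 mm in diameter, 12 mm deep, its floor 10 mm above the table.
- rack_hole2 (a point): Centre of the floor of the rack hole marked with two dots (the second): 45 mm in diameter, 12 mm deep, its floor 10 mm above the table.
- rack_hole3 (a point): Centre of the floor of the rack hole marked with three dots (the third): 45 mm in diameter, 12 mm deep, its floor 10 mm above the table.
- reject: Red reject tray, open box, fixed, 130 x 150 mm, 40 mm high, walls and floor 4 mm thick. Origin: centre of its underside. It and the thread-check block stand in the middle, one behind the other, in either order.
- lens: A bystander, loose, to be left alone: lens in a round black mount on a post, 126 mm high, origin at its foot.
- mirror: A bystander, loose, to be left alone: square black mirror mount on a post, 117 mm high, origin at its foot.
- cuvette: A bystander, loose, to be left alone: glass cuvette in a black clamp, 45 x 45 x 55 mm, origin at its foot, between the middle and the left side.
- lens_cell: A bystander, loose, to be left alone: black ring, 54 mm in diameter, 14 mm high, origin at its foot, between the middle and the right side.
- driver: A bystander, loose, to be left alone: yellow screwdriver, 190 mm long, lying along its x axis, nearer the robot.
- cleaner: A bystander, loose, to be left alone: white bottle with a blue cap, 56 mm in diameter, 130 mm high, origin at its foot.
- spare_post: A bystander, loose, to be left alone: steel post lying on the table, 13 mm thick, 100 mm long along x.

How it is judged:
By the outcome, as a careful person would: the job done as asked, in the order asked, and still so for the second after the job is handed in, with the robot touching nothing.
It also fails if it takes over 72 s, if anything falls off the work surface, if the arm or the gripper's body presses on something with over 40 N, if the wrist force passes 120 N, or if a joint passes its speed limit or range.

## Working session

There is one attempt and no reset: what is moved stays moved. The work goes in short steps, Python scripts to look and compute and a tool call to move; the robot and the scene stay as the last step left them, time stands still between calls to the robot, and variables do not carry over. Pictures are saved under pics/ and viewed, at most 10 in all, crops included, and the job is handed in when it is done.

Besides the shell and the picture viewer there is one more tool, called as name([rows], argument=value, ...), one row to a line, values as JSON. play_rows: Moves the arm, as the interface text tells. Its arguments: {"type":"object","properties":{"motion":{"type":"array","items":{"type":"array","items":{"type":"array","items":{"type":"number"}}}},"jaw":{"type":"number"},"squeeze":{"type":"number"}},"required":["motion"]}

```bash
mkdir -p pics; ls; python3 - <<'E'
from bench import sensors, optics
import cv2, pickle
d={}
for n in ("scene","side","wrist"):
    s=optics.snapshot(n); d[n]=s
    cv2.imwrite(f"pics/{n}0.png",s["pixels"][:,:,::-1])
pickle.dump(d,open("s0.pkl","wb"))
for n in d: print(n,{k:v.round(2).tolist() for k,v in d[n].items() if k!="pixels"})
print(sensors.sense())
E
```

```text
pics
scene {'mtx': [[408.15, 0.0, 260.34], [0.0, 408.15, 189.81], [0.0, 0.0, 1.0]], 'R': [[0.68, 0.73, -0.0], [0.45, -0.43, -0.78], [-0.57, 0.54, -0.62]], 't': [-385.62, -191.33, 1676.47]}
side {'mtx': [[381.09, 0.0, 252.1], [0.0, 381.09, 193.73], [0.0, 0.0, 1.0]], 'R': [[-1.0, -0.04, 0.01], [-0.03, 0.58, -0.81], [0.02, -0.81, -0.58]], 't': [565.23, 96.03, 1042.94]}
wrist {'mtx': [[312.87, 0.0, 251.15], [0.0, 312.87, 189.74], [0.0, 0.0, 1.0]], 'T_tool_cam': [[-0.0, -0.95, -0.31, 77.45], [1.0, -0.0, -0.0, 1.47], [0.0, -0.31, 0.95, -142.65], [0.0, 0.0, 0.0, 1.0]]}
{'time': 0.15, 'joint_pos': array([-4.89428808e+00,  7.50679175e+00,  8.53146787e+01, -1.95071393e-03,
        8.72628209e+01, -4.89409231e+00]), 'qd': array([ 0.07307121,  0.0086177 , -0.28640444, -0.17667779, -0.00300039,
       -0.07445636]), 'joint_efforts': array([ 1.01583330e-03, -5.70061326e+01, -5.01160097e+01, -1.39109225e-04,
        9.69119486e-03, -7.10949371e-05]), 'tool_pos': array([5.99569898e+02, 3.38556466e-02, 2.30471065e+02]), 'tcp_rot': array([-1.79915850e+02, -5.25000075e-03,  8.99998950e+01]), 'ft_force': array([-0.21363802, -0.0090479 , -0.47107815]), 'wrist_torque': array([0.03437265, 0.0535746 , 0.01133535]), 'grip_force': 0.0, 'finger_gap': 85.45469273709956}
```

View pics/side0.png

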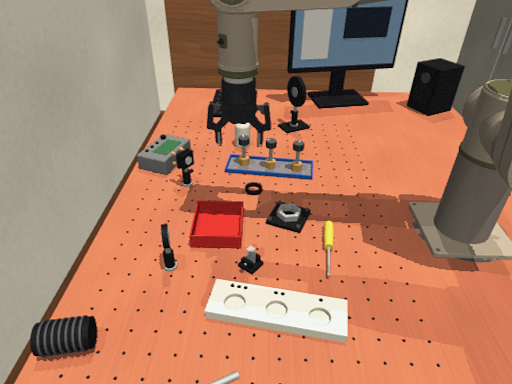

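View pics/scene0.png

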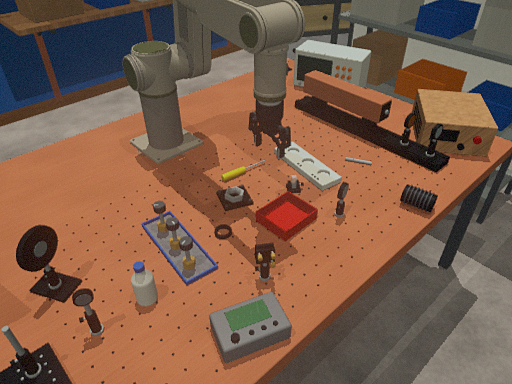

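View pics/wrist0.png

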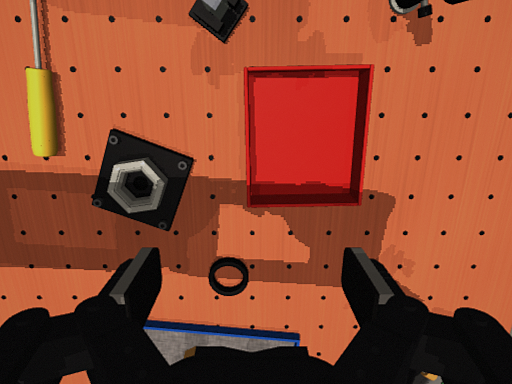

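The tray with its three screws is on the right, at side pixels (244–298, 163). The gauge is at wrist pixel (137,185), the reject tray at (308,137), and the rack is on the left at side pixel (277,310) with hole 1 at the left (235,302). Dot counts still need checking.

```bash
cat > h.py <<'E'
import numpy as np, cv2, pickle
from scipy.spatial.transform import Rotation as Ro
def shot(n,fn=None):
    from bench import sensors, optics
    st=sensors.sense(); s=optics.snapshot(n); s["st"]=st
    if fn: cv2.imwrite(f"pics/{fn}.png",s["pixels"][:,:,::-1])
    return s
def cam(s):  # world->cam R,t
    if "R" in s: return s["R"],s["t"]
    T=np.eye(4);T[:3,:3]=Ro.from_euler("xyz",s["st"]["tcp_rot"],degrees=True).as_matrix();T[:3,3]=s["st"]["tool_pos"]
    M=np.linalg.inv(T@s["T_tool_cam"]); return M[:3,:3],M[:3,3]
def ray(s,uv,z):
    R,t=cam(s); uv=np.atleast_2d(np.asarray(uv,float))
    d=np.c_[uv,np.ones(len(uv))]@np.linalg.inv(s["mtx"]).T@R; c=-R.T@t
    return (c+d*((z-c[2])/d[:,2])[:,None])[:,:2]
def proj(s,P):
    R,t=cam(s); p=(np.atleast_2d(P)@R.T+t)@s["mtx"].T; return p[:,:2]/p[:,2:]
def rect(pts): return cv2.minAreaRect(np.asarray(pts,np.float32).reshape(-1,1,2))
def big(mask,k=1):
    c,_=cv2.findContours(mask.astype(np.uint8),cv2.RETR_EXTERNAL,cv2.CHAIN_APPROX_NONE)
    return sorted(c,key=cv2.contourArea)[::-1][:k]
E
python3 - <<'E'
from h import *
d=pickle.load(open("s0.pkl","rb"))
from bench import sensors
w=d["wrist"]; w["st"]=sensors.sense()
hs=cv2.cvtColor(w["pixels"],cv2.COLOR_RGB2HSV).astype(int); H,S,V=hs[...,0],hs[...,1],hs[...,2]
roi=np.zeros(H.shape,bool); roi[120:240,80:205]=1
# gauge flange (dark) + nest (grey)
m=roi&((S<60)|(V<50)); c=big(m)[0][:,0]; print("flange@12",rect(ray(w,c,12)))
m=roi&(S<60)&(V>75); c=big(m)[0][:,0]; P=ray(w,c,29); print("nest",rect(P), "enc",cv2.minEnclosingCircle(P.astype(np.float32)))
h=cv2.convexHull(c); a=cv2.approxPolyDP(h,5,True)[:,0]; print(a.tolist()); 
m=((H<5)|(H>174))&(S>200)&(V>50); m[:,:200]=0;m[:,420:]=0; m[240:]=0
c=big(m)[0][:,0];print("reject@40",rect(ray(w,c,40)))
s=d["side"]; hs=cv2.cvtColor(s["pixels"],cv2.COLOR_RGB2HSV).astype(int);H,S,V=hs[...,0],hs[...,1],hs[...,2]
for n,u in (("nuts",[(244,160),(270,163),(297,167)]),):print(n,ray(s,u,16).round(0).tolist())
m=(S<40)&(V>150); m[:270]=0; m[345:]=0;m[:,:200]=0;m[:,360:]=0;c=big(m)[0][:,0];print("rack",rect(ray(s,c,22)))
print("holes",ray(s,[(235,302),(276,309),(319,316)],22).round(0).tolist())
cv2.imwrite("pics/crop1.png",np.hstack([cv2.resize(s["pixels"][270:345,195:360,::-1],None,fx=2.4,fy=2.4,interpolation=2),np.zeros((180,4,3),np.uint8),cv2.resize(w["pixels"][125:235,85:200,::-1],(180,180))]))
# knobs in side/scene
E
```

```text
flange@12 ((467.1213684082031, -28.406021118164062), (100.75558471679688, 102.13064575195312), 68.57139587402344)
nest ((467.58404541015625, -29.672203063964844), (58.916893005371094, 67.0889892578125), 39.01091384887695) enc ((467.1955871582031, -29.688026428222656), 33.77723693847656)
[[143, 160], [164, 183], [156, 208], [128, 212], [107, 191], [112, 169]]
reject@40 ((659.0177612304688, 25.434322357177734), (129.86810302734375, 149.4507598876953), 1.0781677961349487)
nuts [[605.0, -315.0], [516.0, -299.0], [426.0, -277.0]]
rack ((505.13037109375, 300.0218505859375), (104.36168670654297, 287.97906494140625), 80.6690444946289)
holes [[592.0, 289.0], [505.0, 304.0], [417.0, 317.0]]
```

View pics/crop1.png

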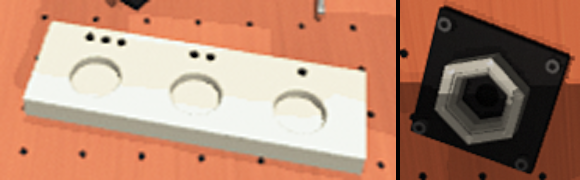

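The one-dot hole is the right one in the side view, at about (417,317), and three-dot is at (592,289). The nest's outer flats measure 59 mm, as they should. I'll move the wrist camera over the tray.

play_rows([
  [[-4.5,-1.4,0,0,0,0],[-9,-2.8,0,0,0,0],[-13.5,-4.2,0,0,0,0],[-18,-5.6,0,0,0,0],[-22.5,-7,0,0,0,0]],
], jaw=0.75)

```text
time: 0.65
tool_pos: [529.1, -226.5, 231.0]
tcp_rot: [-180.0, -0.0, 90.0]
ft_force: [0.2, -0.6, -0.6]
finger_gap: 64.0
grip_force: 0.0
```

play_rows([
  [[-4.5,-1.4,0,0,0,6],[-4.5,-1.4,0,0,0,12],[-4.5,-1.4,0,0,0,12],[-4.5,-1.4,0,0,0,12]],
])

```text
time: 1.05
tool_pos: [516.0, -269.5, 231.0]
tcp_rot: [-180.0, -0.0, 78.2]
ft_force: [0.1, 0.6, -0.2]
finger_gap: 64.0
grip_force: 0.0
```

```bash
python3 - <<'E'
from h import *
s=shot("wrist","w1"); pickle.dump(s,open("w1.pkl","wb")); print(s["st"]["tool_pos"],s["st"]["tcp_rot"],s["st"]["time"])
E
```

```text
[ 516.00160042 -269.52229755  230.9777119 ] [-1.79973150e+02 -3.15164159e-02  7.81814496e+01] 1.05
```

View pics/w1.png

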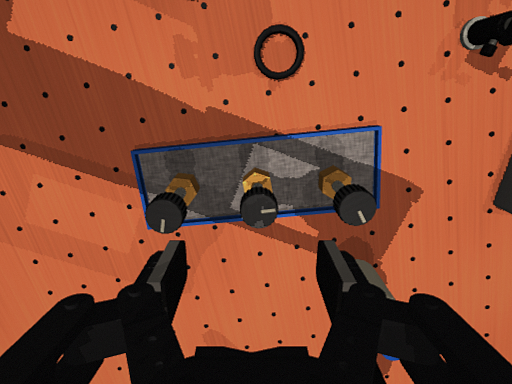

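The three knobs are in view, with tops near (165,212), (258,208) and (355,205). Their index lines point down, right and down-right, and the brass nuts are visible behind.

```bash
cat >> h.py <<'E'
def knobs(s,ctrs,z=104,rpx=None):
    im=s["pixels"]; hs=cv2.cvtColor(im,cv2.COLOR_RGB2HSV).astype(int); out=[]
    R,t=cam(s); 
    for (u,v) in ctrs:
        roi=np.zeros(im.shape[:2],bool); roi[v-32:v+33,u-32:u+33]=1
        dark=roi&(hs[...,2]<75)&~((hs[...,1]>150)&(hs[...,2]>55))
        dark=cv2.morphologyEx(dark.astype(np.uint8),cv2.MORPH_CLOSE,np.ones((5,5)))
        c=big(dark)[0][:,0]
        X=ray(s,c,z); 
        # far-from-camera-nadir side: top circle fitted on outline points away from the camera foot
        C=(-R.T@t)[:2]; m=X.mean(0); d=(m-C)/np.linalg.norm(m-C)
        # top disc is displaced outward: side wall lies inward (towards foot)
        tp=X
        for _ in range(6):
            A=np.c_[2*tp,np.ones(len(tp))]; q=np.linalg.lstsq(A,(tp**2).sum(1),rcond=None)[0]; r=np.sqrt(q[2]+q[0]**2+q[1]**2)
            tp=X[((X-q[:2])@d>-3)&(abs(np.linalg.norm(X-q[:2],axis=1)-17.5)<3.5)] if _<5 else tp
            if len(tp)<8: break
        wm=roi&(hs[...,1]<60)&(hs[...,2]>105)
        yy,xx=np.nonzero(wm); W=ray(s,np.c_[xx,yy],z); W=W[np.linalg.norm(W-q[:2],axis=1)<16]
        vv=W.mean(0)-q[:2] if len(W) else np.zeros(2)
        out.append((q[:2].round(1),r.round(1),len(W),np.degrees(np.arctan2(vv[1],vv[0])).round(1),np.linalg.norm(vv).round(1)))
    return out
E
python3 - <<'E'
from h import *
s=pickle.load(open("w1.pkl","rb"))
for k in knobs(s,[(165,212),(258,208),(355,205)]): print(k, proj(s,[*k[0],104]).round())
hs=cv2.cvtColor(s["pixels"],cv2.COLOR_RGB2HSV).astype(int); m=(hs[...,0]>105)&(hs[...,0]<130)&(hs[...,1]>150);m[235:]=0
print("tray",rect(ray(s,np.argwhere(m)[:,::-1],14)))
im=s["pixels"][150:240,135:385,::-1]; cv2.imwrite("pics/c2.png",cv2.resize(im,None,fx=3.2,fy=3.2,interpolation=2))
E
```

```text
(array([ 431.9, -285.8]), np.float64(18.2), 30, np.float64(-118.3), np.float64(10.8)) [[164. 215.]]
(array([ 518.3, -298.2]), np.float64(18.2), 43, np.float64(-21.7), np.float64(8.8)) [[258. 209.]]
(array([ 605.6, -306. ]), np.float64(20.2), 10, np.float64(-75.9), np.float64(14.7)) [[354. 199.]]
tray ((510.7386779785156, -252.31451416015625), (251.18142700195312, 591.9816284179688), 82.97017669677734)
```

View pics/c2.png

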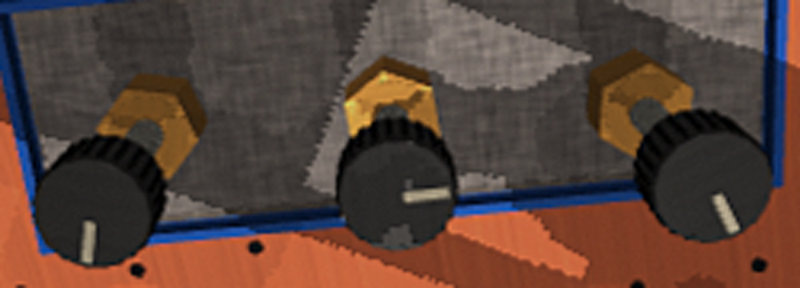

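Reading the crop (scale 3.2, offset 135,150), the knob-top centres are at (93,213), (398,193) and (712,178). The index lines run (90,222)-(88,262), (404,197)-(448,194) and (715,196)-(735,232).

```bash
python3 - <<'E'
from h import *
s=pickle.load(open("w1.pkl","rb"))
f=lambda p: np.array(p)/3.2+[135,150]-0.35
C=[(93,213),(398,193),(712,178)];L=[((90,222),(88,262)),((404,197),(448,194)),((715,196),(735,232))]
for c,(a,b) in zip(C,L):
    A,B=ray(s,[f(a),f(b)],104); v=B-A; X=ray(s,f(c),104)[0]
    print(X.round(1),"line",np.degrees(np.arctan2(*v[::-1])).round(1), (np.linalg.norm(A-X).round(1),np.linalg.norm(B-X).round(1)))
# nut hexes: upper face visible edges, z=28 plane (hand-read corners)
N=[[(205,118),(188,89),(137,73),(105,105)],[(347,102),(387,74),(433,88),(440,130)],[(588,92),(637,70),(690,93),(692,125)]]
for n in N:
    for z in (28,):
        X=ray(s,[f(p) for p in n],z); e=np.diff(X,axis=0); print(X.round(0).tolist(),np.degrees(np.arctan2(e[:,1],e[:,0])).round(0)%60,np.linalg.norm(e,axis=1).round(0))
E
```

```text
[ 430.7 -287.2] line -109.4 (np.float64(3.0), np.float64(15.9))
[ 518.8 -299.3] line -7.6 (np.float64(2.1), np.float64(14.5))
[ 608.  -313.2] line -70.0 (np.float64(5.7), np.float64(18.9))
[[452.0, -286.0], [449.0, -274.0], [433.0, -265.0], [418.0, -274.0]] [45. 30. 32.] [12. 19. 17.]
[[504.0, -291.0], [520.0, -284.0], [535.0, -292.0], [534.0, -308.0]] [24. 31. 28.] [18. 17. 16.]
[[589.0, -305.0], [607.0, -300.0], [625.0, -313.0], [624.0, -325.0]] [14. 25. 27.] [19. 21. 12.]
```

```bash
python3 - <<'E'
from h import *
s=pickle.load(open("w1.pkl","rb"))
T=[]
for c in [(185,188),(257,182),(336,180)]:
    p=s["pixels"][c[1]-24:c[1]+24,c[0]-24:c[0]+24]
    b=cv2.resize(p,(264,264),interpolation=cv2.INTER_CUBIC); T.append(b[...,::-1].copy())
    hs=cv2.cvtColor(b,cv2.COLOR_RGB2HSV).astype(int); br=(hs[...,0]>10)&(hs[...,0]<32)&(hs[...,1]>110)
    for nm,m in (("all",br&(hs[...,2]>40)),("top",br&(hs[...,2]>(120)))):
        c0=big(m)[0]; a=cv2.approxPolyDP(cv2.convexHull(c0),5,True)[:,0]
        X=ray(s,(a+.5)/5.5-.5+np.array(c)-24,28); e=np.diff(np.r_[X,X[:1]],axis=0)
        print(c,nm,[(tuple(q.tolist()),int(round(np.degrees(np.arctan2(k[1],k[0]))))%60,int(np.linalg.norm(k))) for q,k in zip(a,e)])
cv2.imwrite("pics/n3.png",np.hstack(T))
E
```

```text
(185, 188) all [((95, 49), 42, 17), ((178, 58), 41, 16), ((212, 126), 56, 9), ((197, 167), 41, 17), ((150, 230), 48, 2), ((138, 230), 9, 30), ((21, 145), 39, 27)]
(185, 188) top [((164, 105), 43, 14), ((196, 163), 38, 18), ((143, 227), 41, 8), ((126, 194), 9, 13), ((132, 133), 29, 9)]
(257, 182) all [((54, 108), 30, 17), ((117, 53), 31, 15), ((189, 75), 42, 8), ((205, 112), 28, 18), ((218, 194), 48, 32), ((64, 193), 30, 11), ((52, 142), 14, 7)]
(257, 182) top [((53, 130), 28, 17), ((117, 78), 30, 18), ((203, 106), 29, 17), ((218, 186), 49, 32), ((63, 189), 27, 13)]
(336, 180) all [((118, 50), 17, 18), ((191, 96), 8, 7), ((216, 118), 19, 8), ((213, 157), 31, 26), ((115, 237), 18, 14), ((57, 204), 50, 9), ((35, 166), 16, 16), ((43, 88), 17, 16)]
(336, 180) top [((80, 114), 49, 22), ((128, 201), 4, 7), ((117, 233), 18, 14), ((59, 200), 18, 15), ((65, 129), 36, 4)]
```

View pics/n3.png

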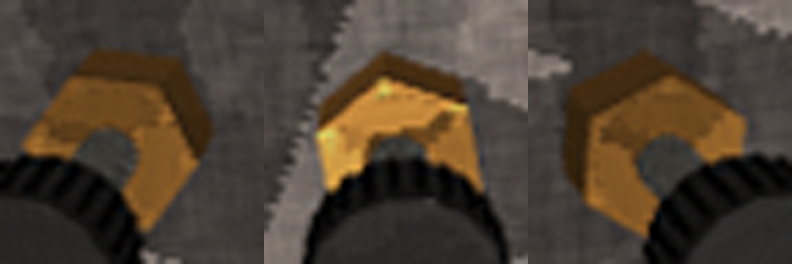

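The nut edges fit a hexagon well: mod-60 flat normals are 11.5° (left), −0.5° (middle) and −13° (right), with the nest at 38.8°. The index lines agree. I'll pick the left screw first.

play_rows([
  [[-1.7,-4,0,0,0,0],[-3.5,-8,0,0,0,0],[-3.5,-8,4,0,0,0],[-3.5,-8,8,0,0,0],[-3.5,-8,12,0,0,0]],
])

```text
time: 1.6
tool_pos: [431.1, -286.9, 110.8]
tcp_rot: [179.9, 0.1, 78.2]
ft_force: [-0.6, -0.3, -0.7]
finger_gap: 63.8
grip_force: 0.0
```

play_rows([
  [[0,0,3,0,0,0],[0,0,4,0,0,0],[0,0,4,0,0,0]],
])

```text
time: 1.9
tool_pos: [430.0, -286.0, 70.0]
tcp_rot: [-179.8, -0.1, 78.2]
ft_force: [0.8, 0.4, 0.1]
finger_gap: 64.0
grip_force: 0.0
```

```bash
python3 - <<'E'
from h import *
s=shot("wrist","w2"); st=s["st"];print(st["tool_pos"],st["tcp_rot"],st["time"],st["ft_force"])
print(proj(s,[[430.7,-287.2,104]]))
E
```

```text
[ 429.95034959 -286.0046581    69.96404073] [-1.79838162e+02 -8.98180518e-02  7.81537488e+01] 1.9 [0.8467548  0.35475618 0.07325378]
[[249.36576828 292.03119661]]
```

View pics/w2.png

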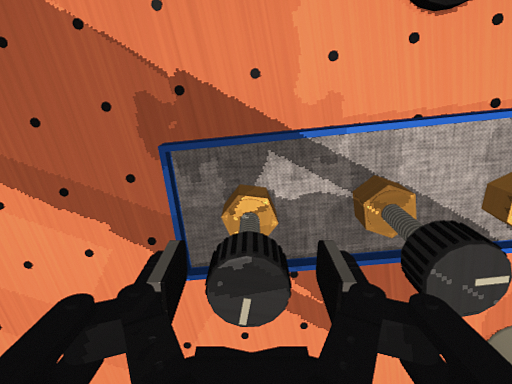

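The knob sits centred between the pads, with its top at (248,288), within about 1.5 mm of the prediction. I'll grip and lift.

play_rows([
  [[0,0,0,0,0,0],[0,0,0,0,0,0],[0,0,0,0,0,0],[0,0,0,0,0,0]],
], jaw=0, squeeze=45)

```text
time: 2.35
tool_pos: [431.5, -288.6, 73.6]
tcp_rot: [179.8, 0.1, 78.0]
ft_force: [-2.6, 0.8, 6.8]
finger_gap: 33.8
grip_force: 44.0
```

play_rows([
  [[0,0,-2,0,0,0],[0,0,-5,0,0,0],[0,0,-8,0,0,0],[0,0,-8,0,0,0]],
])

```text
time: 2.75
tool_pos: [433.2, -289.8, 157.1]
tcp_rot: [179.5, 0.2, 78.0]
ft_force: [0.9, -0.5, -3.1]
finger_gap: 33.7
grip_force: 46.4
```

```bash
cat > go.py <<'E'
# usage: go.py x y z yaw : shift/turn in tool axes from measured pose
import sys; from h import *; from bench import sensors
st=sensors.sense(); g=list(map(float,sys.argv[1:5]))
R=Ro.from_euler("xyz",st["tcp_rot"],degrees=True).as_matrix()
d=R.T@(np.array(g[:3])-st["tool_pos"]); dy=(st["tcp_rot"][2]-g[3]+180)%360-180
print("pos",st["tool_pos"].round(1),st["tcp_rot"].round(1),"t",round(st["time"],2),"gap",round(st["finger_gap"],1),"F",st["ft_force"].round(2),"M",st["wrist_torque"].round(3),"j6",st["joint_pos"][5].round(1))
print("shift cm",(d/10).round(2),"turn",round(dy,1))
E
python3 go.py 467.2 -29.3 150 105.5
```

```text
pos [ 433.2 -289.8  157.1] [179.5   0.2  78. ] t 2.75 gap 33.7 F [ 0.92 -0.49 -3.06] M [-0.041 -0.015  0.006] j6 -27.4
shift cm [26.19 -2.09  0.58] turn -27.5
```

play_rows([
  [[0,0,0,0,0,0],[0,0,0,0,0,0],[0,0,0,0,0,0]],
])

```text
time: 3.05
tool_pos: [429.5, -286.8, 149.4]
tcp_rot: [-179.8, -0.1, 78.0]
ft_force: [0.0, 0.5, -2.8]
finger_gap: 33.8
grip_force: 46.4
```

```bash
python3 go.py 467.2 -29.3 150 105.5
```

```text
pos [ 429.5 -286.8  149.4] [-1.798e+02 -1.000e-01  7.800e+01] t 3.05 gap 33.8 F [ 0.02  0.48 -2.8 ] M [-0.025 -0.04  -0.028] j6 -27.4
shift cm [ 2.597e+01 -1.660e+00 -2.000e-02] turn -27.5
```

play_rows([
  [[3,-0.2,0,0,0,-3],[7,-0.5,0,0,0,-8],[11.5,-0.8,0,0,0,-14],[16,-1,0,0,0,-19],[20,-1.3,0,0,0,-24]],
])

```text
time: 3.55
tool_pos: [458.6, -87.1, 150.0]
tcp_rot: [-179.9, -0.1, 102.2]
ft_force: [1.1, 0.3, -3.1]
finger_gap: 34.0
grip_force: 46.2
```

play_rows([
  [[3,1.1,0,0,0,-2],[4.7,1.9,0,0,0,-3.5],[5.2,2.1,0,0,0,-3.5],[5.2,2.1,0,0,0,-3.5]],
])

```text
time: 3.95
tool_pos: [468.5, -33.5, 150.3]
tcp_rot: [-179.9, -0.0, 105.6]
ft_force: [-0.0, -0.3, -3.3]
finger_gap: 33.7
grip_force: 46.2
```

play_rows([
  [[0,0,0,0,0,0],[0,0,0,0,0,0]],
])

```text
time: 4.15
tool_pos: [468.8, -35.0, 151.0]
tcp_rot: [-180.0, 0.0, 105.4]
ft_force: [-0.7, -0.0, -1.9]
finger_gap: 33.4
grip_force: 46.2
```

```bash
python3 go.py 467.2 -29.3 100 105.5; python3 - <<'E'
from h import *
s=shot("wrist","w3"); pickle.dump(s,open("w3.pkl","wb"))
print(proj(s,[[467.2,-29.3,29],[467.2,-29.3,83]]))
E
```

```text
pos [468.8 -35.  151. ] [-180.     0.   105.4] t 4.15 gap 33.4 F [-0.7  -0.04 -1.95] M [ 0.028 -0.027 -0.039] j6 -25.9
shift cm [ 0.59 -0.    5.1 ] turn -0.1
[[249.89103695 174.51400863]
 [249.54651193 194.27019333]]
```

View pics/w3.png

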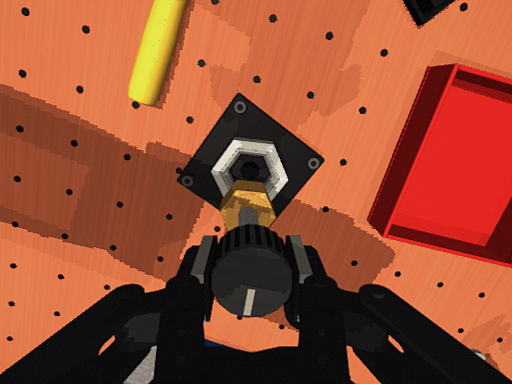

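The nut is above the nest and aligned with it: nest centre near (250,172), nut near (248,200). I'll measure both in this frame.

```bash
cat >> h.py <<'E'
def hexfit(s,dz=-67.5,box=(300,205,165,240)):
    hs=cv2.cvtColor(s["pixels"],cv2.COLOR_RGB2HSV).astype(int);H,S,V=hs[...,0],hs[...,1],hs[...,2]
    b=(H>12)&(H<32)&(S>110)&(V>35); m=np.zeros_like(b);m[165:245,205:300]=1; c=big(b&m)[0]
    a=cv2.approxPolyDP(cv2.convexHull(c),2.5,True)[:,0]
    st=s["st"]; X=ray(s,a,st["tool_pos"][2]+dz); return a.tolist(),(X-st["tool_pos"][:2]).round(1).tolist()
E
python3 - <<'E'
from h import *
s=pickle.load(open("w3.pkl","rb")); st=s["st"]
hs=cv2.cvtColor(s["pixels"],cv2.COLOR_RGB2HSV).astype(int);H,S,V=hs[...,0],hs[...,1],hs[...,2]
m=((S<60)|(V<45)); m[:90]=0;m[228:]=0;m[:,:170]=0;m[:,330:]=0
c=big(m)[0][:,0]; h=cv2.approxPolyDP(cv2.convexHull(c),4,True)[:,0]; print(h.tolist(), ray(s,h,12).round(1).tolist())
n=m&(V>80); c=big(n)[0][:,0]; h=cv2.approxPolyDP(cv2.convexHull(c),2,True)[:,0]; print("nest",h.tolist(), ray(s,h,29).round(1).tolist())
print("nut",hexfit(s)); print("knobtop off",(ray(s,[(252,286)],183.5)-st["tool_pos"][:2]).round(1))
E
```

```text
[[238, 93], [323, 159], [276, 217], [219, 209], [177, 181], [176, 169]] [[439.3, 33.5], [529.1, -1.7], [504.1, -68.2], [448.7, -74.8], [404.1, -57.9], [401.0, -46.8]]
nest [[271, 142], [288, 179], [271, 200], [223, 196], [211, 170], [232, 140]] [[476.9, 2.9], [500.6, -24.3], [491.7, -47.1], [449.3, -54.9], [433.5, -34.4], [444.6, -4.2]]
nut ([[262, 182], [272, 204], [274, 220], [268, 227], [229, 230], [220, 213], [222, 198], [236, 180]], [[4.3, 16.9], [15.8, 3.1], [20.7, -8.5], [18.1, -15.0], [-8.9, -24.9], [-18.5, -13.6], [-19.8, -2.0], [-13.6, 13.5]])
knobtop off [[1.4 0.5]]
```

Nest centre is confirmed at (467.1, −29.3). The nut hangs about 2 mm off the TCP because the screw is tilted 2°, so I'll aim the nut, seat it, then release and regrip.

play_rows([
  [[0.3,0.1,1,0,0,0],[0.57,0.19,3,0,0,0],[0.57,0.19,4.5,0,0,0],[0.57,0.19,5,0,0,0],[0.57,0.19,5,0,0,0]],
])

```text
time: 4.7
tool_pos: [468.4, -28.0, 100.0]
tcp_rot: [-179.9, -0.1, 105.5]
ft_force: [-0.3, -0.7, -1.7]
finger_gap: 33.6
grip_force: 46.2
```

play_rows([
  [[0,0,0,0,0,0],[0,0,0,0,0,0]],
])

```text
time: 4.9
tool_pos: [470.1, -28.2, 102.3]
tcp_rot: [179.9, 0.0, 105.5]
ft_force: [-0.1, -0.3, -2.5]
finger_gap: 33.5
grip_force: 46.2
```

```bash
python3 go.py 469.1 -29.0 80 105.5; python3 - <<'E'
from h import *
s=shot("wrist","w4"); pickle.dump(s,open("w4.pkl","wb"));print(hexfit(s))
E
```

```text
pos [470.1 -28.2 102.3] [179.9   0.  105.5] t 4.9 gap 33.5 F [-0.14 -0.3  -2.48] M [-0.001 -0.012  0.049] j6 -25.2
shift cm [-0.05 -0.13  2.23] turn -0.0
([[236, 180], [262, 182], [275, 216], [267, 227], [228, 229], [220, 213], [221, 200]], [[-13.5, 13.5], [4.5, 16.9], [20.7, -5.3], [17.5, -15.2], [-9.7, -24.3], [-18.3, -13.6], [-20.0, -3.7]])
```

play_rows([
  [[0,0,0.4,0,0,0],[0,0,0.8,0,0,0],[0,0,1.2,0,0,0],[0,0,1.5,0,0,0],[0,0,1.5,0,0,0]],
])

```text
time: 5.45
tool_pos: [468.8, -27.9, 85.5]
tcp_rot: [-179.9, -0.0, 105.5]
ft_force: [-0.2, -0.2, -3.1]
finger_gap: 34.1
grip_force: 46.2
```

play_rows([
  [[0,0,0.2,0,0,0],[0,0,0.4,0,0,0],[0,0,0.4,0,0,0]],
])

```text
time: 5.75
tool_pos: [469.2, -28.0, 82.0]
tcp_rot: [-180.0, -0.0, 105.5]
ft_force: [-0.3, 0.0, -3.2]
finger_gap: 33.5
grip_force: 46.2
```

play_rows([
  [[0,0,0.1,0,0,0],[0,0,0.2,0,0,0],[0,0,0.2,0,0,0]],
])

```text
time: 6.05
tool_pos: [469.8, -28.3, 81.6]
tcp_rot: [180.0, 0.0, 105.5]
ft_force: [-3.8, -1.3, 7.0]
finger_gap: 33.8
grip_force: 47.9
```

play_rows([
  [[0,0,0.1,0,0,0],[0,0,0.1,0,0,0]],
])

```text
time: 6.25
tool_pos: [470.1, -28.5, 81.4]
tcp_rot: [180.0, 0.1, 105.5]
ft_force: [-6.9, -0.6, 15.4]
finger_gap: 34.0
grip_force: 49.1
```

Contact came at the expected home height. I'll release so the screw stands flat in the nest, recentre, and regrip once settled.

play_rows([
  [[0,0,-0.1,0,0,0],[0,0,-0.1,0,0,0],[0,0,-0.1,0,0,0]],
], jaw=0.65)

```text
time: 6.55
tool_pos: [469.6, -28.0, 80.4]
tcp_rot: [180.0, 0.0, 105.5]
ft_force: [-0.3, -0.0, 0.1]
finger_gap: 55.2
grip_force: 0.0
```

play_rows([
  [[0,-0.2,0,0,0,0],[0,-0.38,0,0,0,0],[0,-0.38,0,0,0,0],[0,-0.38,0,0,0,0]],
])

```text
time: 6.95
tool_pos: [465.6, -29.0, 80.2]
tcp_rot: [-180.0, -0.0, 105.5]
ft_force: [-0.1, -0.3, -0.5]
finger_gap: 55.5
grip_force: 0.0
```

```bash
python3 go.py 465.7 -29.7 80 105.5; python3 - <<'E'
from h import *
s=shot("wrist","w5"); pickle.dump(s,open("w5.pkl","wb"));print(hexfit(s))
hs=cv2.cvtColor(s["pixels"],cv2.COLOR_RGB2HSV).astype(int);V=hs[...,2];S=hs[...,1]
for r in (255,265,275,285,295):
  print(r,"".join("#" if V[r,c]<40 else ("+" if V[r,c]<75 and S[r,c]<110 else ".") for c in range(170,340,2)))
E
```

```text
pos [465.6 -29.   80.2] [-180.    -0.   105.5] t 6.95 gap 55.5 F [-0.06 -0.28 -0.47] M [ 0.037  0.029 -0.046] j6 -25.4
shift cm [-0.07 -0.01  0.02] turn -0.0
([[239, 184], [269, 188], [280, 216], [272, 229], [232, 229], [224, 210]], [[-10.8, 11.2], [10.3, 14.0], [24.0, -4.3], [21.4, -15.7], [-6.9, -23.5], [-16.2, -10.6]])
255 #++++++######..........########################++++++########........######+.....####
265 +++++########.........########################################.......########+......#
275 +++##########......#########################################+##......##########+++++.
285 ..##########.........###########++#############################.......##########...##
295 ##########.............###+++++++++++++....#+++++++#+++++++++...........#############
```

View pics/w5.png

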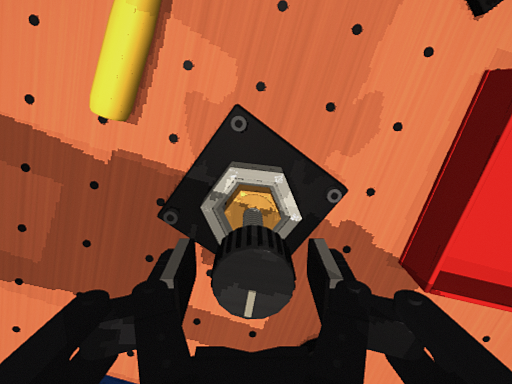

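The nut sits down in the nest at (250,212), and the knob, at (252,280), is centred between the pads (inner faces at about 193 and 309). I'll regrip and start turning.

play_rows([
  [[0,0,0,0,0,0],[0,0,0,0,0,0],[0,0,0,0,0,0],[0,0,0,0,0,0]],
], jaw=0, squeeze=45)

```text
time: 7.4
tool_pos: [465.9, -29.0, 80.5]
tcp_rot: [180.0, 0.0, 105.5]
ft_force: [-0.1, 0.4, 1.6]
finger_gap: 33.9
grip_force: 44.7
```

```bash
python3 go.py 465.7 -29.7 80 105.5
```

```text
pos [465.9 -29.   80.5] [180.    0.  105.5] t 7.4 gap 33.9 F [-0.12  0.43  1.55] M [0.034 0.143 0.008] j6 -25.4
shift cm [-0.06 -0.03  0.05] turn -0.0
```

play_rows([
  [[0,0,0,0,0,4],[0,0,0,0,0,8],[0,0,0,0,0,12],[0,0,0,0,0,16],[0,0,0,0,0,18]],
])

```text
time: 7.9
tool_pos: [465.7, -29.2, 80.5]
tcp_rot: [-180.0, 0.0, 87.3]
ft_force: [-1.7, -1.8, 4.2]
finger_gap: 33.4
grip_force: 44.8
```

```bash
python3 go.py 465.7 -29.7 80 105.5
```

```text
pos [465.7 -29.2  80.5] [-180.     0.    87.3] t 7.9 gap 33.4 F [-1.72 -1.83  4.18] M [-0.089  0.39   0.025] j6 -7.2
shift cm [-0.05  0.01  0.05] turn -18.2
```

play_rows([
  [[0,0,0,0,0,3],[0,0,0,0,0,5],[0,0,0,0,0,5]],
])

```text
time: 8.2
tool_pos: [465.7, -29.2, 80.5]
tcp_rot: [-180.0, 0.0, 82.5]
ft_force: [-2.2, -0.2, 3.2]
finger_gap: 33.6
grip_force: 44.9
```

```bash
python3 go.py 465.7 -29.7 80 105.5
```

```text
pos [465.7 -29.2  80.5] [-180.     0.    82.5] t 8.2 gap 33.6 F [-2.24 -0.23  3.16] M [-0.129  0.471 -0.009] j6 -2.3
shift cm [-0.05  0.01  0.05] turn -23.0
```

play_rows([
  [[0,0,0,0,0,3],[0,0,0,0,0,5],[0,0,0,0,0,5]],
])

```text
time: 8.5
tool_pos: [465.6, -29.1, 80.4]
tcp_rot: [-180.0, 0.0, 77.5]
ft_force: [-1.8, -0.8, 5.4]
finger_gap: 33.8
grip_force: 44.9
```

```bash
python3 go.py 465.7 -29.7 80 105.5
```

```text
pos [465.6 -29.1  80.4] [-180.     0.    77.5] t 8.5 gap 33.8 F [-1.79 -0.82  5.42] M [-0.154  0.647  0.076] j6 2.6
shift cm [-0.06  0.02  0.04] turn -28.0
```

play_rows([
  [[0,0,0,0,0,2],[0,0,0,0,0,4],[0,0,0,0,0,4]],
])

```text
time: 8.8
tool_pos: [465.6, -29.1, 80.4]
tcp_rot: [-180.0, 0.0, 73.5]
ft_force: [-2.8, 0.3, 4.7]
finger_gap: 33.9
grip_force: 45.0
```

```bash
python3 go.py 465.7 -29.7 80 105.5
```

```text
pos [465.6 -29.1  80.4] [-180.     0.    73.5] t 8.8 gap 33.9 F [-2.76  0.34  4.74] M [-0.092  0.687  0.101] j6 6.6
shift cm [-0.06  0.03  0.04] turn -32.0
```

play_rows([
  [[0,0,0,0,0,2],[0,0,0,0,0,3],[0,0,0,0,0,3]],
])

```text
time: 9.1
tool_pos: [465.5, -29.1, 80.4]
tcp_rot: [-180.0, 0.0, 70.6]
ft_force: [-3.4, -0.6, 5.8]
finger_gap: 33.6
grip_force: 45.0
```

```bash
python3 go.py 465.7 -29.7 80 105.5
```

```text
pos [465.5 -29.1  80.4] [-180.     0.    70.6] t 9.1 gap 33.6 F [-3.37 -0.64  5.79] M [-0.072  0.883  0.116] j6 9.5
shift cm [-0.05  0.04  0.04] turn -34.9
```

play_rows([
  [[0,0,0,0,0,2],[0,0,0,0,0,3]],
])

```text
time: 9.3
tool_pos: [465.3, -29.1, 80.4]
tcp_rot: [-179.9, 0.0, 67.6]
ft_force: [-4.2, -1.1, 6.6]
finger_gap: 33.7
grip_force: 45.1
```

```bash
python3 go.py 465.7 -29.7 80 105.5
```

```text
pos [465.3 -29.1  80.4] [-179.9    0.    67.6] t 9.3 gap 33.7 F [-4.18 -1.1   6.58] M [-0.073  0.955  0.09 ] j6 12.6
shift cm [-0.04  0.06  0.04] turn -37.9
```

play_rows([
  [[0,0,0,0,0,0]],
])

```text
time: 9.4
tool_pos: [465.3, -29.1, 80.4]
tcp_rot: [-180.0, 0.0, 67.6]
ft_force: [-4.9, -1.2, 6.5]
finger_gap: 33.9
grip_force: 45.1
```

```bash
python3 go.py 465.7 -29.7 80 105.5
```

```text
pos [465.3 -29.1  80.4] [-180.     0.    67.6] t 9.4 gap 33.9 F [-4.91 -1.23  6.52] M [-0.133  0.972  0.089] j6 12.5
shift cm [-0.04  0.06  0.04] turn -37.9
```

play_rows([
  [[0,0,0,0,0,2],[0,0,0,0,0,4],[0,0,0,0,0,4]],
])

```text
time: 9.7
tool_pos: [465.3, -29.1, 80.4]
tcp_rot: [-180.0, 0.0, 63.6]
ft_force: [-4.6, -1.3, 7.0]
finger_gap: 33.9
grip_force: 45.1
```

```bash
python3 go.py 465.7 -29.7 80 105.5
```

```text
pos [465.3 -29.1  80.4] [-180.     0.    63.6] t 9.7 gap 33.9 F [-4.58 -1.32  6.96] M [-0.032  1.085  0.196] j6 16.6
shift cm [-0.03  0.06  0.04] turn -41.9
```

play_rows([
  [[0,0,0,0,0,0]],
])

```text
time: 9.8
tool_pos: [465.3, -29.2, 80.5]
tcp_rot: [-180.0, 0.0, 63.6]
ft_force: [-5.2, -0.5, 6.7]
finger_gap: 34.2
grip_force: 45.1
```

```bash
python3 go.py 465.7 -29.7 80 105.5
```

```text
pos [465.3 -29.2  80.5] [-180.     0.    63.6] t 9.8 gap 34.2 F [-5.22 -0.47  6.66] M [-0.116  1.056  0.148] j6 16.5
shift cm [-0.03  0.06  0.05] turn -41.9
```

play_rows([
  [[0,0,0,0,0,2],[0,0,0,0,0,3]],
])

```text
time: 10.0
tool_pos: [465.3, -29.1, 80.4]
tcp_rot: [-180.0, 0.0, 60.6]
ft_force: [-3.7, -0.9, 6.6]
finger_gap: 33.5
grip_force: 45.1
```

```bash
python3 go.py 465.7 -29.7 80 105.5
```

```text
pos [465.3 -29.1  80.4] [-180.     0.    60.6] t 10.0 gap 33.5 F [-3.67 -0.92  6.59] M [-0.082  1.008  0.182] j6 19.6
shift cm [-0.03  0.06  0.04] turn -44.9
```

play_rows([
  [[0,0,0,0,0,0]],
])

```text
time: 10.1
tool_pos: [465.3, -29.1, 80.4]
tcp_rot: [-180.0, 0.0, 60.6]
ft_force: [-4.8, -1.4, 7.1]
finger_gap: 33.9
grip_force: 45.1
```

```bash
python3 go.py 465.7 -29.7 80 105.5
```

```text
pos [465.3 -29.1  80.4] [-180.     0.    60.6] t 10.1 gap 33.9 F [-4.78 -1.43  7.11] M [-0.088  1.085  0.241] j6 19.5
shift cm [-0.03  0.06  0.04] turn -44.9
```

play_rows([
  [[0,0,0,0,0,1.5],[0,0,0,0,0,2.5]],
])

```text
time: 10.3
tool_pos: [465.3, -29.1, 80.4]
tcp_rot: [-180.0, 0.0, 58.1]
ft_force: [-4.3, -0.6, 6.5]
finger_gap: 33.7
grip_force: 45.1
```

```bash
python3 go.py 465.7 -29.7 80 105.5
```

```text
pos [465.3 -29.1  80.4] [-180.     0.    58.1] t 10.3 gap 33.7 F [-4.35 -0.65  6.53] M [-0.007  1.02   0.297] j6 22.1
shift cm [-0.03  0.07  0.04] turn -47.4
```

play_rows([
  [[0,0,0,0,0,0]],
])

```text
time: 10.4
tool_pos: [465.3, -29.1, 80.5]
tcp_rot: [-180.0, 0.0, 58.1]
ft_force: [-4.3, 0.2, 7.3]
finger_gap: 33.8
grip_force: 45.1
```

```bash
python3 go.py 465.7 -29.7 80 105.5
```

```text
pos [465.3 -29.1  80.5] [-180.     0.    58.1] t 10.4 gap 33.8 F [-4.31  0.24  7.25] M [-0.087  1.04   0.305] j6 22.0
shift cm [-0.03  0.06  0.05] turn -47.4
```

Torque has climbed steadily at about 0.026 N·m/deg since ~40°, so this screw binds. I'm stopping here and it goes to the reject tray as it is.

play_rows([
  [[0,0,-1,0,0,0],[0,0,-3,0,0,0],[0,0,-6,0,0,0],[3,3.3,-7,0,0,0],[6,6.7,-7,0,0,0]],
])

```text
time: 10.9
tool_pos: [556.7, -13.6, 153.7]
tcp_rot: [179.7, -0.2, 58.0]
ft_force: [0.8, -1.1, -2.0]
finger_gap: 33.7
grip_force: 49.3
```

play_rows([
  [[3,3.3,0,0,0,0],[4.7,5.2,0,0,0,0],[5.2,5.75,0,0,0,0],[5.2,5.75,0,0,0,0]],
])

```text
time: 11.3
tool_pos: [630.7, 0.3, 149.3]
tcp_rot: [-179.9, 0.0, 58.1]
ft_force: [-0.6, -0.2, -4.0]
finger_gap: 34.1
grip_force: 49.4
```

play_rows([
  [[0,0,2,0,0,0],[0,0,5,0,0,0],[0,0,6.5,0,0,0],[0,0,7.2,0,0,0],[0,0,7.2,0,0,0]],
])

```text
time: 11.8
tool_pos: [629.4, -0.1, 77.4]
tcp_rot: [-179.9, 0.1, 58.0]
ft_force: [0.4, -0.2, -2.3]
finger_gap: 33.6
grip_force: 49.2
```

play_rows([
  [[0,0,0,0,0,0],[0,0,0,0,0,0]],
])

```text
time: 12.0
tool_pos: [631.8, -0.2, 80.2]
tcp_rot: [179.9, -0.1, 58.0]
ft_force: [-0.6, -0.9, -2.3]
finger_gap: 33.7
grip_force: 49.2
```

```bash
python3 go.py 630 0 72.5 58.1
```

```text
pos [ 6.318e+02 -2.000e-01  8.020e+01] [ 1.799e+02 -1.000e-01  5.800e+01] t 12.0 gap 33.7 F [-0.64 -0.9  -2.3 ] M [0.012 0.021 0.031] j6 27.3
shift cm [-0.08 -0.16  0.76] turn -0.1
```

play_rows([
  [[0,0,0.3,0,0,0],[0,0,0.6,0,0,0],[0,0,0.65,0,0,0],[0,0,0.65,0,0,0],[0,0,0.65,0,0,0]],
])

```text
time: 12.5
tool_pos: [631.5, -0.1, 72.9]
tcp_rot: [179.9, -0.0, 58.0]
ft_force: [-0.1, 0.6, 6.0]
finger_gap: 33.7
grip_force: 49.9
```

play_rows([
  [[0,0,0,0,0,0],[0,0,0,0,0,0]],
])

```text
time: 12.7
tool_pos: [631.5, -0.1, 72.9]
tcp_rot: [179.9, -0.0, 58.0]
ft_force: [-0.7, 0.3, 5.7]
finger_gap: 33.3
grip_force: 49.9
```

play_rows([
  [[0,0,0,0,0,0],[0,0,0,0,0,0],[0,0,0,0,0,0]],
], jaw=0.7)

```text
time: 13.0
tool_pos: [630.3, 0.0, 71.3]
tcp_rot: [-180.0, 0.0, 58.0]
ft_force: [-0.2, 0.2, 0.0]
finger_gap: 59.5
grip_force: 0.0
```

play_rows([
  [[0,0,-2,0,0,0],[0,0,-5,0,0,0],[0,0,-8,0,0,0],[-4,0.8,-8,0,0,-4],[-8.5,1.7,-8,0,0,-10]],
])

```text
time: 13.5
tool_pos: [600.9, -80.8, 153.4]
tcp_rot: [179.8, -0.0, 68.3]
ft_force: [1.3, 0.2, -0.8]
finger_gap: 59.7
grip_force: 0.0
```

```bash
python3 go.py 517.1 -297.5 150 78.2
```

```text
pos [600.9 -80.8 153.4] [179.8  -0.   68.3] t 13.5 gap 59.7 F [ 1.27  0.23 -0.8 ] M [-0.063  0.033  0.045] j6 9.1
shift cm [-23.23   0.2    0.32] turn -9.9
```

play_rows([
  [[-4.5,0,0,0,0,-3],[-9,0,0,0,0,-6],[-13.5,0.1,0,0,0,-9.9],[-18,0.1,0,0,0,-9.9],[-21.5,0.2,0,0,0,-9.9]],
])

```text
time: 14.0
tool_pos: [519.9, -283.4, 151.6]
tcp_rot: [-180.0, 0.0, 77.9]
ft_force: [0.7, -0.1, -0.3]
finger_gap: 59.8
grip_force: 0.0
```

play_rows([
  [[-1.2,0.2,0,0,0,0],[-1.7,0.3,0,0,0,0],[-1.7,0.3,0,0,0,0],[-1.7,0.3,0,0,0,0]],
])

```text
time: 14.4
tool_pos: [521.2, -297.2, 151.6]
tcp_rot: [-180.0, -0.0, 78.0]
ft_force: [-0.0, 0.8, 0.0]
finger_gap: 59.5
grip_force: 0.0
```

```bash
python3 go.py 517.1 -297.5 71 78.2
```

```text
pos [ 521.2 -297.2  151.6] [-180.   -0.   78.] t 14.4 gap 59.5 F [-0.04  0.82  0.04] M [-0.001 -0.068 -0.052] j6 -22.6
shift cm [-0.12 -0.39  8.06] turn -0.2
```

Now I'll descend over the middle screw and check the centring numerically.

play_rows([
  [[-0.1,-0.4,2,0,0,0],[-0.1,-0.4,5,0,0,0],[-0.1,-0.4,7,0,0,0],[-0.1,-0.4,8,0,0,0],[-0.1,-0.4,8,0,0,0]],
])

```text
time: 14.9
tool_pos: [516.0, -296.8, 70.1]
tcp_rot: [-179.8, -0.1, 78.0]
ft_force: [-0.1, 0.1, 0.3]
finger_gap: 60.0
grip_force: 0.0
```

play_rows([
  [[0,0,0,0,0,0],[0,0,0,0,0,0],[0,0,0,0,0,0]],
])

```text
time: 15.2
tool_pos: [517.5, -299.1, 73.3]
tcp_rot: [179.9, 0.1, 77.9]
ft_force: [-0.9, 0.2, 0.6]
finger_gap: 59.6
grip_force: 0.0
```

```bash
cat >> h.py <<'E'
def scan(s,rows=(245,255,265,275,285,295,305)):
    hs=cv2.cvtColor(s["pixels"],cv2.COLOR_RGB2HSV).astype(int);V=hs[...,2];S=hs[...,1]
    for r in rows: print(r,"".join("#" if V[r,c]<48 else ("+" if S[r,c]<70 else ".") for c in range(170,340,2)))
E
python3 go.py 517.1 -297.5 71 78.2; python3 - <<'E'
from h import *
s=shot("wrist","w6"); scan(s)
print("ref w5");scan(pickle.load(open("w5.pkl","rb")))
E
```

```text
pos [ 517.5 -299.1   73.3] [1.799e+02 1.000e-01 7.790e+01] t 15.2 gap 59.6 F [-0.92  0.25  0.57] M [-0.004 -0.023  0.081] j6 -22.8
shift cm [ 0.15 -0.07  0.23] turn -0.3
245 +++++++####+++++++++++++################################++++++++++++++++####+++++++++
255 ++++#######+++++++++++#########++++++++++++###++###########............#######++++++#
265 ++#########..........##################################+####...........#########+++++
275 ###########.........#########################################..........###########+++
285 ##########..........####+#################+++++++++++++++++##............##########++
295 ########.............#+++++++++++++++++++++++++++++++++++++#..............###########
305 ######..................#++++++++++++++++++++++++++++++++..............####.#########
ref w5
245 ....+++++####...#################################################....####++++++......
255 #++++++######..........######################################........######++++++####
265 +++++########.........########################################.......########+++++++#
275 ++###########......############################################......###########+++++
285 ++##########.........###########++#############################.......##########+++##
295 ##########.............###++++++++++++#++++#++++#+##+++++#+##...........#############
305 #########.................##+####+#++#++++####+#++++++++#+...............############
```

play_rows([
  [[0,-0.06,0,0,0,0],[0,-0.06,0,0,0,0],[0,-0.06,0,0,0,0],[0,-0.06,0,0,0,0]],
], jaw=0)

```text
time: 15.65
tool_pos: [516.3, -298.7, 72.3]
tcp_rot: [180.0, 0.0, 77.9]
ft_force: [0.4, -0.2, 4.3]
finger_gap: 33.8
grip_force: 44.6
```

play_rows([
  [[0,0,-1.5,0,0,0],[0,0,-4.5,0,0,0],[0,0,-7,0,0,0],[0,0,-8,0,0,0],[0,0,-8,0,0,0]],
])

```text
time: 16.15
tool_pos: [517.0, -299.1, 153.9]
tcp_rot: [179.8, 0.1, 77.9]
ft_force: [0.8, 1.0, -3.3]
finger_gap: 33.6
grip_force: 45.7
```

```bash
python3 go.py 465.6 -29.2 150 117.3
```

```text
pos [ 517.  -299.1  153.9] [1.798e+02 1.000e-01 7.790e+01] t 16.15 gap 33.6 F [ 0.77  1.02 -3.3 ] M [ 0.089 -0.007  0.019] j6 -22.9
shift cm [ 25.32 -10.68   0.32] turn -39.4
```

play_rows([
  [[3.5,-1.5,0,0,0,-6],[7.5,-3.2,0,0,0,-14],[11.5,-4.9,0,0,0,-22],[15.5,-6.6,0,0,0,-30],[19.5,-8.2,0,0,0,-38]],
])

```text
time: 16.65
tool_pos: [474.8, -88.8, 149.7]
tcp_rot: [-179.9, -0.1, 116.2]
ft_force: [0.9, 0.9, -2.7]
finger_gap: 34.2
grip_force: 46.1
```

play_rows([
  [[3,1.7,0,0,0,-1],[4.7,2.3,0,0,0,-1.4],[5.6,2.5,0,0,0,-1.4],[5.6,2.5,0,0,0,-1.4]],
])

```text
time: 17.05
tool_pos: [473.7, -28.5, 150.5]
tcp_rot: [-179.9, -0.1, 117.4]
ft_force: [0.2, 1.1, -2.5]
finger_gap: 33.5
grip_force: 45.9
```

play_rows([
  [[0,0,0,0,0,0],[0,0,0,0,0,0]],
])

```text
time: 17.25
tool_pos: [474.7, -30.4, 151.5]
tcp_rot: [-180.0, 0.0, 117.2]
ft_force: [0.9, -0.2, -2.9]
finger_gap: 34.1
grip_force: 45.9
```

```bash
python3 go.py 465.6 -29.2 102 117.3;  python3 - <<'E'
from h import *
s=shot("wrist","w7"); pickle.dump(s,open("w7.pkl","wb"));print(hexfit(s))
hs=cv2.cvtColor(s["pixels"],cv2.COLOR_RGB2HSV).astype(int);H,S,V=hs[...,0],hs[...,1],hs[...,2]
m=(S<60)&(V>80); m[:90]=0;m[228:]=0;m[:,:170]=0;m[:,330:]=0
c=big(m)[0][:,0]; h=cv2.approxPolyDP(cv2.convexHull(c),2,True)[:,0]; print("nest",h.tolist(), ray(s,h,29).round(1).tolist())
E
```

```text
pos [474.7 -30.4 151.5] [-180.     0.   117.2] t 17.25 gap 34.1 F [ 0.93 -0.25 -2.91] M [-0.021  0.027  0.033] j6 -37.0
shift cm [ 0.52 -0.75  4.95] turn -0.1
([[246, 181], [271, 189], [278, 226], [270, 233], [231, 234], [225, 214], [228, 197]], [[-9.7, 12.7], [8.6, 15.5], [26.7, -7.2], [24.2, -14.9], [-1.1, -28.8], [-12.0, -16.4], [-15.7, -3.7]])
nest [[272, 151], [279, 185], [275, 192], [225, 203], [214, 199], [206, 164], [229, 142], [237, 139]] [[479.1, 1.6], [499.1, -22.3], [499.1, -29.7], [463.9, -59.5], [453.5, -60.6], [433.6, -34.6], [443.0, -8.3], [447.9, -2.9]]
```

```bash
python3 go.py 465.3 -28.2 102 117.3
```

```text
pos [474.8 -30.4 151.6] [-180.     0.   117.2] t 17.3 gap 34.0 F [-0.27 -0.82 -3.2 ] M [ 0.02  -0.001 -0.001] j6 -37.0
shift cm [ 0.62 -0.74  4.96] turn -0.1
```

play_rows([
  [[0.3,-0.4,1,0,0,0],[0.62,-0.74,3,0,0,0],[0.62,-0.74,4.5,0,0,0],[0.62,-0.74,4.9,0,0,0],[0.62,-0.74,4.9,0,0,0]],
])

```text
time: 17.8
tool_pos: [464.4, -27.4, 101.7]
tcp_rot: [-179.9, -0.1, 117.3]
ft_force: [-1.2, 0.3, -2.0]
finger_gap: 33.6
grip_force: 46.0
```

play_rows([
  [[0,0,0,0,0,0],[0,0,0,0,0,0],[0,0,0,0,0,0]],
])

```text
time: 18.1
tool_pos: [466.0, -27.3, 103.6]
tcp_rot: [179.9, 0.1, 117.3]
ft_force: [-0.7, 0.4, -3.1]
finger_gap: 34.1
grip_force: 46.0
```

```bash
python3 go.py 465.3 -28.2 81 117.3
```

```text
pos [466.  -27.3 103.6] [1.799e+02 1.000e-01 1.173e+02] t 18.1 gap 34.1 F [-0.68  0.4  -3.08] M [ 0.034 -0.034  0.011] j6 -37.0
shift cm [-0.04 -0.1   2.26] turn -0.0
```

play_rows([
  [[-0.06,-0.03,0.4,0,0,0],[-0.06,-0.03,0.8,0,0,0],[-0.06,-0.03,1.2,0,0,0],[-0.06,-0.03,1.6,0,0,0],[-0.06,-0.03,1.9,0,0,0]],
])

```text
time: 18.6
tool_pos: [465.0, -27.8, 83.1]
tcp_rot: [-180.0, -0.0, 117.3]
ft_force: [-0.5, -0.5, -3.1]
finger_gap: 33.7
grip_force: 46.0
```

play_rows([
  [[0,0,0.1,0,0,0],[0,0,0.2,0,0,0],[0,0,0.25,0,0,0]],
])

```text
time: 18.9
tool_pos: [465.4, -27.9, 81.3]
tcp_rot: [180.0, 0.0, 117.3]
ft_force: [-0.2, 0.0, -2.7]
finger_gap: 33.6
grip_force: 46.0
```

play_rows([
  [[0,0,0.1,0,0,0],[0,0,0.2,0,0,0],[0,0,0.2,0,0,0]],
])

```text
time: 19.2
tool_pos: [465.9, -28.0, 80.2]
tcp_rot: [180.0, 0.0, 117.3]
ft_force: [-1.5, 1.0, 4.2]
finger_gap: 33.6
grip_force: 46.6
```

```bash
python3 go.py 465.3 -28.2 81 117.3
```

```text
pos [465.9 -28.   80.2] [180.    0.  117.3] t 19.2 gap 33.6 F [-1.53  1.04  4.16] M [-0.021  0.432  0.004] j6 -37.0
shift cm [ 0.01 -0.06 -0.08] turn 0.0
```

Home at 80.2, with light contact. Turning the second screw.

play_rows([
  [[0,0,0,0,0,4],[0,0,0,0,0,8],[0,0,0,0,0,12],[0,0,0,0,0,16],[0,0,0,0,0,18]],
])

```text
time: 19.7
tool_pos: [466.1, -28.0, 80.3]
tcp_rot: [179.9, 0.0, 99.1]
ft_force: [-1.6, 0.1, 4.1]
finger_gap: 34.1
grip_force: 46.6
```

```bash
python3 go.py 465.3 -28.2 81 117.3
```

```text
pos [466.1 -28.   80.3] [179.9   0.   99.1] t 19.7 gap 34.1 F [-1.57  0.14  4.1 ] M [-0.01   0.265  0.045] j6 -18.9
shift cm [-0.01 -0.08 -0.07] turn -18.2
```

play_rows([
  [[0,0,0,0,0,2],[0,0,0,0,0,4]],
])

```text
time: 19.9
tool_pos: [466.1, -28.0, 80.3]
tcp_rot: [179.9, 0.0, 95.2]
ft_force: [-0.5, -0.0, 4.0]
finger_gap: 33.5
grip_force: 46.6
```

```bash
python3 go.py 465.3 -28.2 81 117.3
```

```text
pos [466.1 -28.   80.3] [179.9   0.   95.2] t 19.9 gap 33.5 F [-0.46 -0.04  3.96] M [0.08  0.25  0.015] j6 -15.0
shift cm [-0.02 -0.09 -0.07] turn -22.1
```

play_rows([
  [[0,0,0,0,0,2],[0,0,0,0,0,4]],
])

```text
time: 20.1
tool_pos: [466.2, -28.0, 80.3]
tcp_rot: [179.9, 0.0, 91.2]
ft_force: [-0.6, 0.1, 4.0]
finger_gap: 33.7
grip_force: 46.5
```

```bash
python3 go.py 465.3 -28.2 81 117.3
```

```text
pos [466.2 -28.   80.3] [179.9   0.   91.2] t 20.1 gap 33.7 F [-0.6   0.05  3.98] M [0.028 0.258 0.081] j6 -11.0
shift cm [-0.02 -0.09 -0.07] turn -26.1
```

play_rows([
  [[0,0,0,0,0,2],[0,0,0,0,0,3]],
])

```text
time: 20.3
tool_pos: [466.2, -28.0, 80.3]
tcp_rot: [179.9, 0.0, 88.2]
ft_force: [-0.1, -0.2, 5.6]
finger_gap: 33.8
grip_force: 46.6
```

```bash
python3 go.py 465.3 -28.2 81 117.3|head -1
```

```text
pos [466.2 -28.   80.3] [179.9   0.   88.2] t 20.3 gap 33.8 F [-0.08 -0.18  5.59] M [-0.01   0.177  0.003] j6 -8.0
```

play_rows([
  [[0,0,0,0,0,2],[0,0,0,0,0,3]],
])

```text
time: 20.5
tool_pos: [466.2, -28.0, 80.3]
tcp_rot: [179.9, 0.0, 85.2]
ft_force: [-0.4, 0.2, 4.3]
finger_gap: 34.1
grip_force: 46.7
```

```bash
python3 go.py 465.3 -28.2 81 117.3|head -1
```

```text
pos [466.2 -28.   80.3] [179.9   0.   85.2] t 20.5 gap 34.1 F [-0.4   0.22  4.26] M [0.068 0.161 0.028] j6 -5.0
```

32° turned and still about 0.03 N·m. Continuing in small steps.

play_rows([
  [[0,0,0,0,0,2],[0,0,0,0,0,4]],
])

```text
time: 20.7
tool_pos: [466.2, -28.0, 80.3]
tcp_rot: [179.9, -0.0, 81.2]
ft_force: [-0.2, 0.1, 5.2]
finger_gap: 33.7
grip_force: 46.7
```

```bash
python3 go.py 465.3 -28.2 81 117.3|head -1
```

```text
pos [466.2 -28.   80.3] [179.9  -0.   81.2] t 20.7 gap 33.7 F [-0.22  0.07  5.21] M [0.046 0.196 0.027] j6 -1.0
```

play_rows([
  [[0,0,0,0,0,2],[0,0,0,0,0,4]],
])

```text
time: 20.9
tool_pos: [466.2, -28.0, 80.3]
tcp_rot: [179.9, -0.0, 77.2]
ft_force: [0.1, -0.1, 5.5]
finger_gap: 33.8
grip_force: 46.7
```

```bash
python3 go.py 465.3 -28.2 81 117.3|head -1
```

```text
pos [466.2 -28.   80.3] [179.9  -0.   77.2] t 20.9 gap 33.8 F [ 0.08 -0.14  5.5 ] M [0.061 0.082 0.003] j6 3.0
```

play_rows([
  [[0,0,0,0,0,2.5],[0,0,0,0,0,5]],
])

```text
time: 21.1
tool_pos: [466.3, -28.0, 80.3]
tcp_rot: [179.9, -0.0, 72.2]
ft_force: [0.1, 0.4, 5.4]
finger_gap: 33.8
grip_force: 46.7
```

```bash
python3 go.py 465.3 -28.2 81 117.3|head -1
```

```text
pos [466.3 -28.   80.3] [179.9  -0.   72.2] t 21.1 gap 33.8 F [0.1  0.44 5.35] M [0.1   0.006 0.042] j6 8.1
```

play_rows([
  [[0,0,0,0,0,2.5],[0,0,0,0,0,5]],
])

```text
time: 21.3
tool_pos: [466.4, -28.0, 80.3]
tcp_rot: [179.9, -0.0, 67.2]
ft_force: [0.9, 0.1, 5.2]
finger_gap: 33.6
grip_force: 46.7
```

```bash
python3 go.py 465.3 -28.2 81 117.3|head -1
```

```text
pos [466.4 -28.   80.3] [179.9  -0.   67.2] t 21.3 gap 33.6 F [0.88 0.06 5.19] M [ 0.129 -0.022  0.04 ] j6 13.0
```

50° turned with no rise, and the latest possible bind was about 44°, so it runs free. I'll finish the quarter turn, plus the nest play.

play_rows([
  [[0,0,0,0,0,3],[0,0,0,0,0,6],[0,0,0,0,0,9],[0,0,0,0,0,9]],
])

```text
time: 21.7
tool_pos: [466.4, -28.0, 80.2]
tcp_rot: [179.9, -0.1, 58.3]
ft_force: [0.8, 0.6, 5.9]
finger_gap: 33.8
grip_force: 46.8
```

```bash
python3 go.py 465.3 -28.2 81 117.3|head -1
```

```text
pos [466.4 -28.   80.2] [ 1.799e+02 -1.000e-01  5.830e+01] t 21.7 gap 33.8 F [0.82 0.56 5.94] M [ 0.05  -0.055  0.037] j6 22.0
```

play_rows([
  [[0,0,0,0,0,5],[0,0,0,0,0,10],[0,0,0,0,0,16],[0,0,0,0,0,22],[0,0,0,0,0,28]],
])

```text
time: 22.2
tool_pos: [466.4, -28.1, 80.2]
tcp_rot: [179.9, -0.1, 30.2]
ft_force: [0.5, -0.6, 5.0]
finger_gap: 33.9
grip_force: 46.8
```

play_rows([
  [[0,0,0,0,0,6],[0,0,0,0,0,12],[0,0,0,0,0,18],[0,0,0,0,0,24],[0,0,0,0,0,30]],
])

```text
time: 22.7
tool_pos: [466.2, -28.4, 80.2]
tcp_rot: [179.9, -0.1, 0.2]
ft_force: [-0.6, -1.9, 6.1]
finger_gap: 34.0
grip_force: 46.8
```

play_rows([
  [[0,0,0,0,0,1],[0,0,0,0,0,1]],
])

```text
time: 22.9
tool_pos: [466.2, -28.4, 80.3]
tcp_rot: [180.0, -0.1, -0.6]
ft_force: [-0.3, -1.2, 5.3]
finger_gap: 33.6
grip_force: 46.8
```

```bash
python3 go.py 416.5 314 150 90
```

```text
pos [466.2 -28.4  80.3] [ 1.8e+02 -1.0e-01 -6.0e-01] t 22.9 gap 33.6 F [-0.3  -1.21  5.31] M [-0.297  0.12   0.008] j6 80.9
shift cm [ -5.34 -34.17  -7.02] turn -90.6
```

play_rows([
  [[0,0,-1,0,0,0],[0,0,-3,0,0,0],[0,0,-6,0,0,0],[0,-2,-8,0,0,0],[0,-6,-8,0,0,0]],
])

```text
time: 23.4
tool_pos: [468.0, 31.0, 163.1]
tcp_rot: [179.9, -0.3, -0.8]
ft_force: [1.6, 0.4, -3.1]
finger_gap: 33.6
grip_force: 46.1
```

play_rows([
  [[-0.3,-4.5,0,0,0,-8],[-0.6,-9,0,0,0,-16],[-1,-13.5,0,0,0,-24],[-1.3,-17.5,0,0,0,-32],[-1.6,-20.8,0,0,0,-40]],
])

```text
time: 23.9
tool_pos: [451.4, 242.4, 159.1]
tcp_rot: [-180.0, 0.1, 39.8]
ft_force: [-0.0, -0.4, -2.8]
finger_gap: 33.4
grip_force: 46.1
```

play_rows([
  [[0,0,0,0,0,-8],[0,0,0,0,0,-16],[0,0,0,0,0,-24],[0,0,0,0,0,-30],[0,0,0,0,0,-30]],
])

```text
time: 24.4
tool_pos: [451.9, 240.2, 159.0]
tcp_rot: [-179.9, 0.1, 69.5]
ft_force: [-1.0, 0.1, -3.2]
finger_gap: 34.0
grip_force: 46.2
```

```bash
python3 go.py 416.5 314 150 70; cat > holes.py <<'E'
from h import *
s=shot("wrist","h"+str(int(1000*shot("side")["st"]["time"]))); pickle.dump(s,open("hl.pkl","wb"))
hs=cv2.cvtColor(s["pixels"],cv2.COLOR_RGB2HSV).astype(int);S,V=hs[...,1],hs[...,2]
w=((S<60)&(V>95)).astype(np.uint8); w[260:]=0
c=big(w)[0]; rr=rect(ray(s,c[:,0],22)); print("rack",rr)
rk=np.zeros_like(w); cv2.fillPoly(rk,[cv2.convexHull(c)],1)
g=cv2.cvtColor(s["pixels"],cv2.COLOR_RGB2GRAY); e=cv2.Canny(g,25,70)&(cv2.erode(rk,np.ones((5,5)))*255)
cs,_=cv2.findContours(cv2.dilate(e,np.ones((3,3))),cv2.RETR_EXTERNAL,cv2.CHAIN_APPROX_NONE)
for k in cs:
    X=ray(s,k[:,0],22).astype(np.float32); (q,r)=cv2.minEnclosingCircle(X)
    if r>2: print("c",np.round(q,1),round(r,1),proj(s,[*q,22]).round(0).tolist())
dk=(V<60)&(rk>0); n,l,stt,ct=cv2.connectedComponentsWithStats(dk.astype(np.uint8))
for i in range(1,n):
    if stt[i,4]>3: print("dot",stt[i,4],ct[i].round(),ray(s,ct[i],22).round(0))
E
python3 holes.py
```

```text
pos [451.9 240.2 159. ] [-1.799e+02  1.000e-01  6.950e+01] t 24.4 gap 34.0 F [-1.02  0.1  -3.15] M [-0.002 -0.026  0.01 ] j6 42.8
shift cm [ 5.67 -5.91  0.9 ] turn -0.5
rack ((504.75201416015625, 290.86328125), (90.01622009277344, 289.73419189453125), 80.68656158447266)
c [386.5 275.6] 2.7 [[169.0, 167.0]]
c [410.9 272.7] 6.1 [[195.0, 161.0]]
c [492.3 259.3] 6.2 [[284.0, 143.0]]
c [507.3 256.8] 6.0 [[301.0, 139.0]]
c [478.8 279.3] 2.5 [[262.0, 127.0]]
c [574.  245.8] 6.1 [[377.0, 124.0]]
c [588.9 243.8] 6.2 [[394.0, 120.0]]
c [603.5 241.2] 6.2 [[411.0, 117.0]]
c [417.6 313.2] 25.9 [[183.0, 115.0]]
c [508.3 297.8] 27.3 [[287.0, 94.0]]
c [595.  284.1] 25.5 [[390.0, 72.0]]
dot 71 [404.  50.] [[610. 297.]]
dot 6 [302.  74.] [[525. 309.]]
dot 9 [309.  92.] [[526. 293.]]
dot 92 [164. 116.] [[402. 319.]]
dot 75 [411. 117.] [[603. 241.]]
dot 75 [394. 121.] [[589. 243.]]
dot 77 [376. 124.] [[574. 246.]]
dot 66 [300. 139.] [[507. 257.]]
dot 64 [284. 143.] [[492. 259.]]
dot 4 [184. 140.] [[410. 293.]]
dot 62 [194. 161.] [[411. 273.]]
```

The rack fits at 90 × 290 mm and the holes are 90 mm apart; the one-dot hole is at (417.6, 313.2). Placing the second screw.

play_rows([
  [[2,-2,0,0,0,0],[4.5,-4.7,1,0,0,0],[5.6,-5.9,3,0,0,0],[5.6,-5.9,4.8,0,0,0],[5.6,-5.9,5.2,0,0,0]],
])

```text
time: 25.0
tool_pos: [415.2, 313.0, 104.8]
tcp_rot: [-179.8, 0.2, 69.2]
ft_force: [-0.1, -0.5, -3.1]
finger_gap: 33.8
grip_force: 46.2
```

play_rows([
  [[0,0,0,0,0,0],[0,0,0,0,0,0],[0,0,0,0,0,0]],
])

```text
time: 25.3
tool_pos: [418.2, 313.6, 108.6]
tcp_rot: [179.9, -0.1, 69.2]
ft_force: [0.2, -0.5, -2.5]
finger_gap: 33.5
grip_force: 46.2
```

```bash
python3 go.py 416.3 313 78.3 70
```

```text
pos [418.2 313.6 108.6] [ 1.799e+02 -1.000e-01  6.920e+01] t 25.3 gap 33.5 F [ 0.18 -0.53 -2.53] M [-0.013 -0.005  0.001] j6 52.0
shift cm [-0.13 -0.16  3.03] turn -0.8
```

play_rows([
  [[-0.03,-0.04,0.6,0,0,0],[-0.03,-0.04,1.3,0,0,0],[-0.03,-0.04,2,0,0,0],[-0.03,-0.04,2.5,0,0,0],[-0.03,-0.04,2.7,0,0,0]],
])

```text
time: 25.8
tool_pos: [416.1, 313.0, 79.1]
tcp_rot: [-179.9, 0.1, 69.3]
ft_force: [0.4, -0.3, -2.3]
finger_gap: 34.0
grip_force: 46.2
```

play_rows([
  [[0,0,0.1,0,0,0],[0,0,0.2,0,0,0],[0,0,0.2,0,0,0]],
])

```text
time: 26.1
tool_pos: [416.9, 313.5, 78.6]
tcp_rot: [180.0, -0.0, 69.3]
ft_force: [0.1, -0.3, -2.9]
finger_gap: 33.6
grip_force: 46.4
```

play_rows([
  [[0,0,0,0,0,0],[0,0,0,0,0,0]],
])

```text
time: 26.3
tool_pos: [416.8, 313.5, 78.5]
tcp_rot: [180.0, -0.0, 69.3]
ft_force: [-0.4, -0.4, -3.8]
finger_gap: 33.6
grip_force: 46.4
```

play_rows([
  [[0,0,0.1,0,0,0],[0,0,0.15,0,0,0],[0,0,0.15,0,0,0]],
])

```text
time: 26.6
tool_pos: [417.3, 313.9, 78.2]
tcp_rot: [180.0, -0.1, 69.3]
ft_force: [-2.8, -1.4, 7.6]
finger_gap: 34.1
grip_force: 47.4
```

play_rows([
  [[0,0,0,0,0,0],[0,0,0,0,0,0],[0,0,0,0,0,0]],
], jaw=0.7)

```text
time: 26.9
tool_pos: [416.8, 313.4, 76.8]
tcp_rot: [180.0, -0.0, 69.3]
ft_force: [-0.3, 0.4, -0.2]
finger_gap: 59.9
grip_force: 0.0
```

play_rows([
  [[0,0,-2,0,0,0],[0,0,-5,0,0,0],[0,0,-8,0,0,0],[-2,1.5,-8,0,0,0],[-5,3.8,-8,0,0,0]],
])

```text
time: 27.4
tool_pos: [435.3, 254.2, 158.4]
tcp_rot: [179.9, -0.1, 69.5]
ft_force: [0.5, -1.5, 0.8]
finger_gap: 60.0
grip_force: 0.0
```

```bash
python3 go.py 605.2 -311.5 150 78.2
```

```text
pos [435.3 254.2 158.4] [ 1.799e+02 -1.000e-01  6.950e+01] t 27.4 gap 60.0 F [ 0.47 -1.46  0.76] M [-0.026 -0.04  -0.035] j6 45.0
shift cm [-47.02  35.76   0.79] turn -8.7
```

Contact came at 78.2, which is the hole floor. On to the third screw.

play_rows([
  [[-3.9,3,0,0,0,0],[-7.8,6,0,0,0,0],[-11.7,8.9,0,0,0,0],[-15.6,11.9,0,0,0,0],[-19.5,14.8,0,0,0,0]],
])

```text
time: 27.9
tool_pos: [504.4, 16.4, 156.9]
tcp_rot: [180.0, -0.0, 69.3]
ft_force: [1.0, 0.3, -0.1]
finger_gap: 59.7
grip_force: 0.0
```

play_rows([
  [[-3.9,3,0,0,0,0],[-7.8,6,0,0,0,0],[-11.7,8.9,0,0,0,0],[-15.6,11.9,0,0,0,0],[-19.5,14.8,0,0,0,0]],
])

```text
time: 28.4
tool_pos: [573.9, -218.4, 156.6]
tcp_rot: [180.0, -0.0, 69.3]
ft_force: [0.7, 1.4, 1.7]
finger_gap: 60.0
grip_force: 0.0
```

play_rows([
  [[-3.9,3,0,0,0,-5],[-6.5,5,0,0,0,-8.7],[-7.5,5.8,0,0,0,-8.7],[-7.5,5.8,0,0,0,-8.7],[-7.5,5.8,0,0,0,-8.7]],
])

```text
time: 28.9
tool_pos: [601.2, -305.8, 156.3]
tcp_rot: [-179.9, -0.0, 78.0]
ft_force: [-0.0, 0.4, 0.1]
finger_gap: 59.9
grip_force: 0.0
```

```bash
python3 go.py 605.2 -311.5 71 78.2;  python3 - <<'E'
from h import *
s=shot("wrist","w8"); pickle.dump(s,open("w8.pkl","wb")); scan(s,(225,235,245,255,265,275)); print(proj(s,[[606.9,-311.4,104]]))
E
```

```text
pos [ 601.2 -305.8  156.3] [-179.9   -0.    78. ] t 28.9 gap 59.9 F [-0.01  0.43  0.13] M [-0.021  0.019 -0.018] j6 -19.3
shift cm [-0.48  0.52  8.53] turn -0.2
225 ....#..##.#####...................##############+##########..........................
235 ....................................############++++#####............................
245 .+++++####..................................+###........................####+++++....
255 ++++#######......................................##....................#######++++++#
265 ++#########...............##...........................................#########+++++
275 ###########............................................................###########+++
[[258.89457347 217.06334903]]
```

play_rows([
  [[-0.4,0.6,2,0,0,0],[-0.48,0.7,5,0,0,0],[-0.48,0.7,7.5,0,0,0],[-0.48,0.7,8.4,0,0,0],[-0.48,0.7,8.4,0,0,0]],
])

```text
time: 29.45
tool_pos: [606.1, -311.0, 71.1]
tcp_rot: [-179.8, -0.1, 78.1]
ft_force: [0.1, 0.4, -0.1]
finger_gap: 59.9
grip_force: 0.0
```

play_rows([
  [[0,0,0,0,0,0],[0,0,0,0,0,0],[0,0,0,0,0,0]],
])

```text
time: 29.75
tool_pos: [608.2, -313.6, 74.8]
tcp_rot: [179.8, 0.1, 78.0]
ft_force: [0.6, -0.0, 0.0]
finger_gap: 59.8
grip_force: 0.0
```

```bash
python3 go.py 605.2 -311.5 71 78.2;  python3 - <<'E'
from h import *
s=shot("wrist","w9"); pickle.dump(s,open("w9.pkl","wb")); scan(s,(255,265,275,285,295,305,310,315,320,325,330))
E
```

```text
pos [ 608.2 -313.6   74.8] [1.798e+02 1.000e-01 7.800e+01] t 29.75 gap 59.8 F [ 0.63 -0.04  0.01] M [-0.008  0.007  0.033] j6 -19.6
shift cm [ 0.14 -0.34  0.38] turn -0.2
255 ++++#######...........###########+++++++++################.............#######++++++#
265 ++#########.......+..######################################............#########+++++
275 ###########.........########################################...........###########+++
285 ##########.........##++++++++####++#++########+#++++++++++##............###########++
295 ########............#######+#++++#++++#+++++#+++++#+++#####...............###########
305 ######.................#####++++#++##++#+#+++++###++++++....................#########
310 ######..........###......##++###+++++#######+++++#####......................#########
315 #####........................#########+###+###++++#..........................########
320 ####...............................+########..................................#######
325 ###............................................................................######
330 ####.........................................................++++++++++.......#######
```

play_rows([
  [[0,-0.05,0.1,0,0,0],[0,-0.05,0.1,0,0,0],[0,-0.05,0.1,0,0,0]],
])

```text
time: 30.1
tool_pos: [606.6, -313.0, 71.7]
tcp_rot: [-180.0, -0.0, 78.0]
ft_force: [0.5, -0.2, -0.5]
finger_gap: 59.9
grip_force: 0.0
```

play_rows([
  [[0,0,0,0,0,0],[0,0,0,0,0,0],[0,0,0,0,0,0],[0,0,0,0,0,0]],
], jaw=0)

```text
time: 30.5
tool_pos: [606.8, -313.0, 71.9]
tcp_rot: [180.0, 0.0, 78.0]
ft_force: [-0.1, 0.7, 1.2]
finger_gap: 33.4
grip_force: 44.8
```

play_rows([
  [[0,0,-1.5,0,0,0],[0,0,-4.5,0,0,0],[0,0,-7,0,0,0],[0,0,-8,0,0,0],[0,0,-8,0,0,0]],
])

```text
time: 31.0
tool_pos: [607.9, -313.7, 154.6]
tcp_rot: [179.8, 0.1, 78.0]
ft_force: [-0.4, 0.2, -3.2]
finger_gap: 33.4
grip_force: 45.5
```

```bash
python3 go.py 465.4 -28.6 150 70
```

```text
pos [ 607.9 -313.7  154.6] [1.798e+02 1.000e-01 7.800e+01] t 31.0 gap 33.4 F [-0.37  0.18 -3.2 ] M [-0.021  0.01  -0.063] j6 -19.6
shift cm [ 24.92 -19.87   0.34] turn 8.0
```

play_rows([
  [[3,-2.4,0,0,0,2],[6.9,-5.5,0,0,0,4],[10.8,-8.6,0,0,0,6],[14.7,-11.7,0,0,0,8],[18.6,-14.8,0,0,0,8.2]],
])

```text
time: 31.5
tool_pos: [498.3, -98.4, 149.6]
tcp_rot: [-179.8, 0.0, 69.7]
ft_force: [0.8, 1.1, -2.2]
finger_gap: 33.8
grip_force: 46.0
```

play_rows([
  [[4,-2,0,0,0,0],[6,-3.4,0,0,0,0],[7,-4.1,0,0,0,0],[7,-4.1,0,0,0,0]],
])

```text
time: 31.9
tool_pos: [485.3, -19.2, 150.6]
tcp_rot: [-179.9, 0.0, 69.9]
ft_force: [0.2, -0.5, -1.9]
finger_gap: 33.9
grip_force: 46.2
```

play_rows([
  [[0,0,0,0,0,0],[0,0,0,0,0,0],[0,0,0,0,0,0]],
])

```text
time: 32.2
tool_pos: [486.5, -21.5, 151.6]
tcp_rot: [-180.0, 0.0, 69.7]
ft_force: [0.5, 0.1, -3.3]
finger_gap: 33.8
grip_force: 46.2
```

```bash
python3 go.py 465.4 -28.6 102 70;  python3 - <<'E'
from h import *
s=shot("wrist","w10"); pickle.dump(s,open("w10.pkl","wb"));print(hexfit(s,-68))
E
```

```text
pos [486.5 -21.5 151.6] [-180.     0.    69.7] t 32.2 gap 33.8 F [ 0.48  0.09 -3.31] M [ 0.005  0.016 -0.007] j6 11.7
shift cm [-1.4  -1.73  4.96] turn -0.3
([[275, 196], [275, 235], [233, 237], [227, 234], [227, 203], [231, 194], [253, 184]], [[19.4, -1.3], [9.5, -30.2], [-20.3, -20.9], [-23.6, -17.1], [-14.6, 5.7], [-9.4, 11.0], [7.8, 12.5]])
```

play_rows([
  [[-0.5,-1,1,0,0,0],[-1.06,-2.05,3,0,0,0],[-1.06,-2.05,4.5,0,0,0],[-1.06,-2.05,4.9,0,0,0],[-1.06,-2.05,4.9,0,0,0]],
])

```text
time: 32.75
tool_pos: [463.1, -23.6, 102.4]
tcp_rot: [-179.9, 0.0, 69.8]
ft_force: [0.0, 0.1, -2.9]
finger_gap: 33.8
grip_force: 46.0
```

play_rows([
  [[0,0,0,0,0,0],[0,0,0,0,0,0],[0,0,0,0,0,0],[0,0,0,0,0,0]],
])

```text
time: 33.15
tool_pos: [463.9, -23.3, 103.3]
tcp_rot: [179.9, -0.0, 69.8]
ft_force: [0.4, 0.0, -2.3]
finger_gap: 33.6
grip_force: 46.0
```

```bash
python3 go.py 466 -25.5 81 70;  python3 - <<'E'
from h import *
s=shot("wrist","w11"); pickle.dump(s,open("w11.pkl","wb"));print(hexfit(s,-68))
E
```

```text
pos [463.9 -23.3 103.3] [179.9  -0.   69.8] t 33.15 gap 33.6 F [ 0.4   0.04 -2.29] M [0.031 0.062 0.02 ] j6 11.0
shift cm [-0.13  0.28  2.23] turn -0.2
([[274, 195], [277, 208], [275, 234], [270, 237], [233, 237], [227, 234], [230, 195], [250, 184]], [[19.1, -0.3], [17.9, -10.4], [9.9, -29.4], [5.6, -30.5], [-20.2, -20.9], [-23.5, -17.1], [-10.3, 10.5], [5.9, 13.3]])
```

play_rows([
  [[-0.13,0.25,0.2,0,0,0],[-0.13,0.25,0.6,0,0,0],[-0.13,0.25,1,0,0,0],[-0.13,0.25,1.5,0,0,0],[-0.13,0.25,1.9,0,0,0]],
])

```text
time: 33.7
tool_pos: [465.0, -25.3, 83.0]
tcp_rot: [-180.0, 0.0, 69.8]
ft_force: [0.5, 0.2, -2.2]
finger_gap: 33.8
grip_force: 46.0
```

play_rows([
  [[0,0,0.1,0,0,0],[0,0,0.25,0,0,0],[0,0,0.3,0,0,0],[0,0,0.3,0,0,0]],
])

```text
time: 34.1
tool_pos: [465.3, -25.3, 80.8]
tcp_rot: [-180.0, -0.0, 69.8]
ft_force: [0.2, -0.3, -2.5]
finger_gap: 33.6
grip_force: 46.2
```

```bash
python3 go.py 466 -25.5 80 70
```

```text
pos [465.3 -25.3  80.8] [-180.    -0.    69.8] t 34.1 gap 33.6 F [ 0.22 -0.26 -2.52] M [ 0.044  0.062 -0.021] j6 10.8
shift cm [0.01 0.07 0.08] turn -0.2
```

Nearly home. I'll seat it, release, recentre on the axis that worked for screw 2 (466.2, −28.2), then regrip.

play_rows([
  [[0,0,0.1,0,0,0],[0,0,0.15,0,0,0],[0,0,0.2,0,0,0]],
])

```text
time: 34.4
tool_pos: [465.9, -25.4, 79.7]
tcp_rot: [179.9, -0.0, 69.8]
ft_force: [-2.7, 0.3, 8.4]
finger_gap: 34.2
grip_force: 47.2
```

play_rows([
  [[0,0,-0.05,0,0,0],[0,0,-0.05,0,0,0],[0,0,-0.05,0,0,0]],
], jaw=0.6)

```text
time: 34.7
tool_pos: [465.4, -25.4, 79.3]
tcp_rot: [180.0, -0.0, 69.8]
ft_force: [0.1, -0.2, 0.4]
finger_gap: 51.6
grip_force: 0.0
```

play_rows([
  [[-0.1,0.1,0,0,0,0],[-0.25,0.18,0,0,0,0],[-0.25,0.18,0,0,0,0],[-0.25,0.18,0,0,0,0],[-0.25,0.18,0,0,0,0]],
])

```text
time: 35.2
tool_pos: [466.1, -28.3, 79.3]
tcp_rot: [-180.0, -0.0, 69.8]
ft_force: [-0.3, -0.2, -0.1]
finger_gap: 50.9
grip_force: 0.0
```

```bash
python3 go.py 466.2 -28.2 80 70;  python3 - <<'E'
from h import *
s=shot("wrist","w12"); pickle.dump(s,open("w12.pkl","wb")); scan(s,(255,265,275,285,295,305,310,315,320));print(hexfit(s,-68))
E
```

```text
pos [466.1 -28.3  79.3] [-180.    -0.    69.8] t 35.2 gap 50.9 F [-0.31 -0.24 -0.08] M [-0.017 -0.013  0.011] j6 10.4
shift cm [ 0.02  0.   -0.07] turn -0.2
255 ###++++++################################################################++++++#####.
265 #++++++#########....#######################################################++++++####
275 +++++##########....#########################################.......##########++++++##
285 ##+++#########....###########################################.......#########+++#####
295 #############......#############+++####+++++#+++++++++++####.........################
305 ###########...........##+#+++++++++++++++#+++++#++++++++#..............##############
310 ###########..............#+++++++++++++++#+#+++++#++++#................##############
315 ##########.................####++++####++++##+++++##....................#############
320 #########.......................####++++++#####..........................############
([[273, 197], [274, 231], [229, 233], [225, 230], [224, 205], [228, 196], [252, 184]], [[17.9, -1.4], [9.9, -26.8], [-21.9, -16.9], [-23.8, -13.6], [-17.2, 5.0], [-12.0, 10.3], [7.1, 12.8]])
```

Home contact was at 79.7, as expected. Regripping and turning the third screw.

play_rows([
  [[-0.05,-0.06,0,0,0,0],[-0.05,-0.06,0,0,0,0]],
])

```text
time: 35.45
tool_pos: [465.3, -28.6, 79.3]
tcp_rot: [-180.0, 0.0, 69.8]
ft_force: [0.2, -0.3, -0.1]
finger_gap: 51.4
grip_force: 0.0
```

play_rows([
  [[0,0,0,0,0,0],[0,0,0,0,0,0],[0,0,0,0,0,0],[0,0,0,0,0,0]],
], jaw=0)

```text
time: 35.85
tool_pos: [465.4, -28.6, 79.5]
tcp_rot: [180.0, -0.0, 69.8]
ft_force: [-1.3, 1.2, 3.9]
finger_gap: 34.2
grip_force: 44.6
```

```bash
python3 go.py 466.2 -28.2 80 70|head -1
```

```text
pos [465.4 -28.6  79.5] [180.   -0.   69.8] t 35.85 gap 34.2 F [-1.27  1.16  3.86] M [ 0.144  0.3   -0.006] j6 10.4
```

play_rows([
  [[0,0,0,0,0,4],[0,0,0,0,0,8],[0,0,0,0,0,12],[0,0,0,0,0,16],[0,0,0,0,0,18]],
])

```text
time: 36.35
tool_pos: [465.7, -28.5, 79.5]
tcp_rot: [180.0, -0.0, 51.6]
ft_force: [-1.4, 0.9, 2.1]
finger_gap: 33.6
grip_force: 44.5
```

```bash
python3 go.py 466.2 -28.2 80 70|head -1
```

```text
pos [465.7 -28.5  79.5] [180.   -0.   51.6] t 36.35 gap 33.6 F [-1.36  0.92  2.09] M [0.189 0.074 0.043] j6 28.5
```

play_rows([
  [[0,0,0,0,0,2],[0,0,0,0,0,4]],
])

```text
time: 36.55
tool_pos: [465.6, -28.5, 79.5]
tcp_rot: [180.0, -0.0, 47.7]
ft_force: [-0.8, 1.0, 2.6]
finger_gap: 33.8
grip_force: 44.5
```

```bash
python3 go.py 466.2 -28.2 80 70|head -1
```

```text
pos [465.6 -28.5  79.5] [180.   -0.   47.7] t 36.55 gap 33.8 F [-0.85  0.98  2.58] M [0.19  0.13  0.042] j6 32.5
```

play_rows([
  [[0,0,0,0,0,2],[0,0,0,0,0,4]],
])

```text
time: 36.75
tool_pos: [465.6, -28.5, 79.5]
tcp_rot: [180.0, -0.0, 43.7]
ft_force: [-0.8, 1.3, 4.0]
finger_gap: 33.8
grip_force: 44.6
```

```bash
python3 go.py 466.2 -28.2 80 70|head -1
```

```text
pos [465.6 -28.5  79.5] [180.   -0.   43.7] t 36.75 gap 33.8 F [-0.78  1.35  3.96] M [0.194 0.121 0.009] j6 36.5
```

play_rows([
  [[0,0,0,0,0,2],[0,0,0,0,0,3]],
])

```text
time: 36.95
tool_pos: [465.6, -28.5, 79.5]
tcp_rot: [180.0, -0.0, 40.7]
ft_force: [0.1, 0.5, 3.3]
finger_gap: 33.9
grip_force: 44.6
```

```bash
python3 go.py 466.2 -28.2 80 70|head -1
```

```text
pos [465.6 -28.5  79.5] [180.   -0.   40.7] t 36.95 gap 33.9 F [0.08 0.52 3.26] M [0.21  0.123 0.014] j6 39.4
```

play_rows([
  [[0,0,0,0,0,2],[0,0,0,0,0,3]],
])

```text
time: 37.15
tool_pos: [465.6, -28.5, 79.5]
tcp_rot: [180.0, -0.0, 37.7]
ft_force: [0.0, 1.8, 3.7]
finger_gap: 33.8
grip_force: 44.6
```

```bash
python3 go.py 466.2 -28.2 80 70|head -1
```

```text
pos [465.6 -28.5  79.5] [180.   -0.   37.7] t 37.15 gap 33.8 F [0.01 1.78 3.68] M [0.245 0.205 0.045] j6 42.4
```

play_rows([
  [[0,0,0,0,0,2],[0,0,0,0,0,4]],
])

```text
time: 37.35
tool_pos: [465.6, -28.5, 79.5]
tcp_rot: [180.0, -0.0, 33.7]
ft_force: [0.2, 1.8, 3.7]
finger_gap: 33.4
grip_force: 44.7
```

```bash
python3 go.py 466.2 -28.2 80 70|head -1
```

```text
pos [465.6 -28.5  79.5] [180.   -0.   33.7] t 37.35 gap 33.4 F [0.23 1.79 3.7 ] M [0.228 0.195 0.045] j6 46.4
```

play_rows([
  [[0,0,0,0,0,2],[0,0,0,0,0,4]],
])

```text
time: 37.55
tool_pos: [465.5, -28.5, 79.4]
tcp_rot: [-180.0, -0.0, 29.7]
ft_force: [-1.3, 1.3, 4.2]
finger_gap: 33.5
grip_force: 44.7
```

```bash
python3 go.py 466.2 -28.2 80 70|head -1
```

```text
pos [465.5 -28.5  79.4] [-180.    -0.    29.7] t 37.55 gap 33.5 F [-1.35  1.27  4.16] M [0.315 0.16  0.03 ] j6 50.4
```

play_rows([
  [[0,0,0,0,0,2],[0,0,0,0,0,4]],
])

```text
time: 37.75
tool_pos: [465.6, -28.4, 79.5]
tcp_rot: [-180.0, -0.0, 25.7]
ft_force: [-1.3, 2.2, 3.8]
finger_gap: 33.8
grip_force: 44.7
```

```bash
python3 go.py 466.2 -28.2 80 70|head -1
```

```text
pos [465.6 -28.4  79.5] [-180.    -0.    25.7] t 37.75 gap 33.8 F [-1.34  2.22  3.76] M [0.322 0.194 0.026] j6 54.4
```

play_rows([
  [[0,0,0,0,0,3],[0,0,0,0,0,6]],
])

```text
time: 37.95
tool_pos: [465.5, -28.5, 79.4]
tcp_rot: [-180.0, -0.0, 19.7]
ft_force: [-0.1, 2.2, 3.7]
finger_gap: 33.8
grip_force: 44.7
```

```bash
python3 go.py 466.2 -28.2 80 70|head -1
```

```text
pos [465.5 -28.5  79.4] [-180.    -0.    19.7] t 37.95 gap 33.8 F [-0.1   2.23  3.66] M [0.37  0.157 0.072] j6 60.5
```

play_rows([
  [[0,0,0,0,0,3],[0,0,0,0,0,6],[0,0,0,0,0,6]],
])

```text
time: 38.25
tool_pos: [465.5, -28.5, 79.5]
tcp_rot: [-180.0, -0.0, 13.8]
ft_force: [-0.7, 1.9, 4.0]
finger_gap: 33.5
grip_force: 44.7
```

```bash
python3 go.py 466.2 -28.2 80 70|head -1
```

```text
pos [465.5 -28.5  79.5] [-180.    -0.    13.8] t 38.25 gap 33.5 F [-0.72  1.85  4.04] M [0.394 0.194 0.028] j6 66.4
```

Free at 56°. Finishing the turn and lifting.

play_rows([
  [[0,0,0,0,0,5],[0,0,0,0,0,11],[0,0,0,0,0,17],[0,0,0,0,0,23],[0,0,0,0,0,29]],
])

```text
time: 38.75
tool_pos: [465.6, -28.5, 79.5]
tcp_rot: [-180.0, -0.0, -15.3]
ft_force: [-0.3, 2.2, 4.9]
finger_gap: 33.8
grip_force: 44.7
```

play_rows([
  [[0,0,0,0,0,6],[0,0,0,0,0,12],[0,0,0,0,0,18],[0,0,0,0,0,24],[0,0,0,0,0,30]],
])

```text
time: 39.25
tool_pos: [465.6, -28.5, 79.5]
tcp_rot: [-180.0, -0.0, -45.3]
ft_force: [0.4, 2.2, 4.8]
finger_gap: 33.6
grip_force: 44.7
```

play_rows([
  [[0,0,0,0,0,2],[0,0,0,0,0,2]],
])

```text
time: 39.45
tool_pos: [465.7, -28.5, 79.5]
tcp_rot: [-180.0, -0.0, -47.1]
ft_force: [-0.3, 1.9, 4.2]
finger_gap: 33.6
grip_force: 44.7
```

play_rows([
  [[0,0,-1,0,0,0],[0,0,-3,0,0,0],[0,0,-6,0,0,0],[0,0,-8,0,0,0],[0,0,-8,0,0,0]],
])

```text
time: 39.95
tool_pos: [467.4, -29.1, 162.7]
tcp_rot: [-179.8, -0.3, -47.1]
ft_force: [1.5, 0.5, -3.0]
finger_gap: 33.7
grip_force: 45.4
```

```bash
python3 go.py 505 298 160 60
```

```text
pos [467.4 -29.1 162.7] [-179.8   -0.3  -47.1] t 39.95 gap 33.7 F [ 1.5   0.48 -3.02] M [ 0.043 -0.067  0.038] j6 127.3
shift cm [-21.41 -25.02   0.24] turn -107.1
```

play_rows([
  [[-0.5,-0.6,0,0,0,-8],[-2,-2.4,0,0,0,-16],[-4.5,-5.3,0,0,0,-24],[-7.5,-8.7,0,0,0,-32],[-10.5,-12.2,0,0,0,-40]],
])

```text
time: 40.45
tool_pos: [482.7, 132.3, 157.6]
tcp_rot: [179.9, 0.1, -6.9]
ft_force: [0.4, -0.9, -2.6]
finger_gap: 33.7
grip_force: 45.4
```

```bash
python3 go.py 505.5 298.9 160 40
```

```text
pos [482.7 132.3 157.6] [ 1.799e+02  1.000e-01 -6.900e+00] t 40.45 gap 33.7 F [ 0.39 -0.86 -2.62] M [-0.008 -0.057  0.019] j6 106.3
shift cm [  0.27 -16.82  -0.26] turn -46.9
```

play_rows([
  [[0,-4,0,0,0,-8],[0.1,-8.5,0,0,0,-16],[0.2,-12.5,0,0,0,-24],[0.2,-15.5,0,0,0,-32],[0.2,-16.5,0,0,0,-40]],
])

```text
time: 40.95
tool_pos: [505.1, 297.3, 157.0]
tcp_rot: [-179.9, 0.1, 33.3]
ft_force: [0.4, -1.1, -2.8]
finger_gap: 33.7
grip_force: 45.6
```

play_rows([
  [[0,0,0,0,0,-7],[0,0,0,0,0,-7],[0,0,0,0,0,-7],[0,0,0,0,0,-7]],
])

```text
time: 41.35
tool_pos: [506.0, 294.2, 158.6]
tcp_rot: [-180.0, 0.1, 39.6]
ft_force: [-0.7, -0.2, -2.6]
finger_gap: 33.5
grip_force: 45.5
```

```bash
python3 go.py 505.5 298.9 105 40; python3 holes.py | grep -E "rack|^c"
```

```text
pos [506.  294.2 158.6] [-1.80e+02  1.00e-01  3.96e+01] t 41.35 gap 33.5 F [-0.68 -0.23 -2.61] M [ 0.009 -0.01   0.007] j6 75.5
shift cm [ 0.27 -0.39  5.36] turn -0.4
rack ((505.05096435546875, 291.171630859375), (90.44645690917969, 290.3624267578125), 80.50105285644531)
c [573.7 245.9] 6.3 [[338.0, 156.0]]
c [588.4 243.2] 6.2 [[352.0, 145.0]]
c [603.5 240.9] 6.4 [[366.0, 134.0]]
c [508.7 286. ] 140.7 [[258.0, 182.0]]
```

The rack pose is confirmed from another yaw. Descending into the two-dot hole.

play_rows([
  [[0.2,-0.3,1.5,0,0,0],[0.27,-0.39,3.5,0,0,0],[0.27,-0.39,4.8,0,0,0],[0.27,-0.39,5.3,0,0,0],[0.27,-0.39,5.3,0,0,0]],
])

```text
time: 41.95
tool_pos: [505.0, 299.1, 104.8]
tcp_rot: [-180.0, 0.1, 39.8]
ft_force: [-0.1, -0.2, -2.1]
finger_gap: 33.6
grip_force: 45.6
```

play_rows([
  [[0,0,0,0,0,0],[0,0,0,0,0,0],[0,0,0,0,0,0]],
])

```text
time: 42.25
tool_pos: [506.5, 299.8, 107.3]
tcp_rot: [180.0, -0.1, 39.8]
ft_force: [0.5, 0.7, -2.5]
finger_gap: 34.3
grip_force: 45.6
```

```bash
python3 go.py 505.5 298.9 77.5 40
```

```text
pos [506.5 299.8 107.3] [ 1.80e+02 -1.00e-01  3.98e+01] t 42.25 gap 34.3 F [ 0.46  0.74 -2.46] M [ 0.014 -0.006 -0.028] j6 75.8
shift cm [-0.14  0.01  2.98] turn -0.2
```

play_rows([
  [[-0.05,0,0.6,0,0,0],[-0.05,0,1.3,0,0,0],[-0.05,0,2,0,0,0],[-0.05,0,2.5,0,0,0],[-0.05,0,2.7,0,0,0]],
])

```text
time: 42.75
tool_pos: [504.7, 298.8, 78.0]
tcp_rot: [-180.0, 0.1, 39.8]
ft_force: [-0.3, -0.2, -2.5]
finger_gap: 33.9
grip_force: 45.6
```

play_rows([
  [[0,0,0.1,0,0,0],[0,0,0.2,0,0,0],[0,0,0.2,0,0,0],[0,0,0.2,0,0,0]],
])

```text
time: 43.15
tool_pos: [505.7, 299.3, 77.6]
tcp_rot: [180.0, -0.0, 39.8]
ft_force: [-0.1, 1.0, -1.5]
finger_gap: 34.0
grip_force: 45.7
```

play_rows([
  [[0,0,0.1,0,0,0],[0,0,0.1,0,0,0]],
])

```text
time: 43.35
tool_pos: [506.1, 299.6, 77.5]
tcp_rot: [180.0, -0.1, 39.8]
ft_force: [-2.2, 0.1, 5.7]
finger_gap: 33.8
grip_force: 46.3
```

play_rows([
  [[0,0,0,0,0,0],[0,0,0,0,0,0],[0,0,0,0,0,0]],
], jaw=0.65)

```text
time: 43.65
tool_pos: [505.4, 299.1, 76.2]
tcp_rot: [180.0, 0.0, 39.8]
ft_force: [-1.0, 0.6, 0.2]
finger_gap: 55.2
grip_force: 0.0
```

play_rows([
  [[0,0,-2,0,0,0],[0,0,-5,0,0,0],[0,0,-8,0,0,0],[-3,0,-10,0,0,0],[-6,0,-10,0,0,0]],
])

```text
time: 44.15
tool_pos: [461.0, 261.4, 180.1]
tcp_rot: [179.9, -0.3, 39.8]
ft_force: [0.3, -0.9, 0.4]
finger_gap: 55.5
grip_force: 0.0
```

play_rows([
  [[-4,0,0,0,0,0],[-6,0,0,0,0,0],[-6,0,0,0,0,0],[-6,0,0,0,0,0]],
])

```text
time: 44.55
tool_pos: [413.5, 222.4, 176.7]
tcp_rot: [180.0, -0.1, 39.8]
ft_force: [-0.4, 0.1, 0.0]
finger_gap: 55.5
grip_force: 0.0
```

```bash
python3 - <<'E'
from h import *
s=shot("side","side9"); c=shot("scene","scene9")
def comps(s,reg,zc,nm):
    hs=cv2.cvtColor(s["pixels"],cv2.COLOR_RGB2HSV).astype(int);H,S,V=hs[...,0],hs[...,1],hs[...,2]
    b=(H>12)&(H<26)&(S>90)&(V>60)
    u0,v0=np.min(proj(s,reg),0).astype(int);u1,v1=np.max(proj(s,reg),0).astype(int)
    m=np.zeros_like(b);m[max(v0,0):v1,max(u0,0):u1]=1
    n,l,st,ct=cv2.connectedComponentsWithStats((b&m).astype(np.uint8))
    print(nm,[(st[i,4],ct[i].round(),ray(s,ct[i],zc).round(0)) for i in range(1,n) if st[i,4]>5])
box=lambda x0,x1,y0,y1:[[x,y,z] for x in(x0,x1) for y in(y0,y1) for z in(5,40)]
for n,q in(("side",s),("scene",c)):
    comps(q,box(370,650,260,340),24,n+" rack"); comps(q,box(600,720,-40,90),16,n+" rej")
    # expected knob-mid pixels: is it dark there?
    for P in ([416.8,313.4,98],[506,299,98],[631,0,92]):
        u=proj(q,P)[0].round().astype(int); print(n,P,u,q["pixels"][u[1]-3:u[1]+4,u[0]-3:u[0]+4].mean((0,1)).round())
E
python3 go.py 0 0 0 0|head -1
```

```text
side rack [(np.int32(224), array([276., 309.]), array([[506., 305.]])), (np.int32(238), array([319., 316.]), array([[418., 318.]]))]
side rej [(np.int32(129), array([228., 219.]), array([[633.,   3.]]))]
side [416.8, 313.4, 98] [323 290] [88. 88. 87.]
side [506, 299, 98] [277 283] [103. 102. 101.]
side [631, 0, 92] [228 195] [80. 80. 79.]
scene rack [(np.int32(52), array([293., 150.]), array([[417., 313.]])), (np.int32(61), array([308., 161.]), array([[505., 300.]]))]
scene rej [(np.int32(106), array([275., 216.]), array([[633.,  -1.]]))]
scene [416.8, 313.4, 98] [294 134] [75. 61. 55.]
scene [506, 299, 98] [309 144] [80. 69. 64.]
scene [631, 0, 92] [275 197] [88. 75. 70.]
pos [413.9 222.8 176.5] [180.   -0.   39.8] t 44.65 gap 55.5 F [ 0.29  0.46 -1.  ] M [-0.011 -0.019 -0.001] j6 72.2
```

Both cameras show screws upright in holes 1 and 2 and one standing in the reject tray. The robot is clear, so I'm handing in.

```bash
python3 -c "
from bench import job; print(job.hand_in())"
```

```text
the job is handed in; nothing more can be done
None
```

Job handed in at about 45 s; no verdict came back. Left screw tightened at about 40° of knob turn (stopped near 0.3 N·m) and stands in the red reject tray; middle and right screws ran freely for over a quarter turn and stand in the one-dot and two-dot holes.

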